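# Put the mate table right: swap four things onto their own places

## Robot

A 7-joint arm with a two-finger parallel gripper is mounted at the origin on the work surface. World frame = base frame: x ahead of the robot, y to its left, z up, the work surface at z = 0. Lengths are in m, angles in rad, forces in N, time in s.
With the tool pointing down it reaches from about 0.35 to 0.9 m from the base axis. Payload 8.1 kg.
Tool frame: the origin (TCP) lies at the very end of the fingers, on their centre line; the grasp point (between the pads) lies 19 mm behind it; z points along the fingers, y is the direction in which the jaws open and shut (so a half turn about z gives the same grasp; the last joint's range is limited). The gripper opens to 92 mm and grips with 3 to 60 N. Pads are 19 mm wide; open, the fingers measure 130 mm over their backs; the gripper's body (75 mm by 190 mm) begins 47 mm behind the grasp point.
Start: joints at [-1.365, 0.434, 0.025, 1.573, -0.012, 1.134, -0.075], TCP at [0.19, 0.595, 0.227] pointing down, gripper open.
Joint ranges: [-2.62, 2.62], [-0.44, 2.09], [-1.27, 1.32], [0.08, 2.57], [-1.32, 4.46], [0.12, 2], [-2.74, 2.74]. Speed limits (rad/s): [2.22, 2.22, 3.01, 3.01, 3.14, 3.14, 3.14].

## Interface

Orientations are given as a rotation vector (axis times angle).
In Python, from cell import observe, get_image, sign_off gives the robot as it stands.
- The arm moves only by the tool arm_command, never from a script. Its argument "deltas" is a list of rows, each an object with "xyz": the shift along the tool's x, y, z in cm, a list of three; "turn": the turn about the tool's z in degrees; "jaw": the closure in counts, from 0 (fully open) to 255 (shut). A call has 1 to 5 rows; each row is the pose to reach, as a shift and turn from the pose measured when the call began, along the tool's axes at that moment; what a row does not reach only later rows make up. A row lasts 1/12 s, in which the tool goes at most 41.7 mm and 7.16 degrees, less where a joint would pass 70% of its speed; a pose out of reach is approached as far as the arm can. A call with a gripper value outside its range is refused whole. The fingers move at their own pace and stop on an object; "force" is the grip in N (left out, the last holds). Time passes only in rows, so rows that repeat a pose let the fingers close. It gives the time, the measured TCP pose, the force and the opening at its end, in the units of the state.
- observe(): the state, without advancing time (a new reading comes with each control period).
- get_image(name): name is "scene" or "top" or "wrist"; returns a dict with "frame" (400x640x3 uint8, red, green, blue), "depth" (400x640 float32, m along the optical axis (not along the pixel's ray), 0 where there is no reading), "camera_matrix" (3x3 intrinsics, pixels), "cam_to_world" (4x4, takes a point from camera to world coordinates). Camera axes: x right, y up, looking along -z (the intrinsics and any distortion apply to the point x, -y, -z); pixel columns grow to the right and rows downward; lengths in m; the calibration is good to about 2 mm. The wrist camera is an equidistant fisheye: a pixel r from the principal point sees the ray r / f radians off the axis. A picture is of the moment at which its call begins.
- sign_off(): hands the job in, once; it reports no verdict.
The state is a dict: "clock": time; "joints": joint angles; "dq": joint speeds; "joint_efforts": joint torques, N m; "position": TCP position; "ee_rot": TCP orientation; "force": force on the tool from outside, world axes, zero at the start; "ft_torque": the same for the moment, N m; "width": opening from 0.0 (shut) to 1.0 (fully open).
Only numpy, scipy, OpenCV 4.12 (cv2) and the standard library are available. Lean on these libraries where they do the work, as an engineer would, in place of code of your own. Each camera call takes 0.05 s, during which the arm holds its last target.

## Task

Someone wiped the table and put four things back on each other's places: stand the calabash gourd in the steel wire stand, the clip-top glass jar in the middle of the orange plate, the yellow caddy in the middle of the round cork mat, and the steel milk jug in the middle of the blue tile trivet. Every place is taken at the start, so park things on a bare patch of the tabletop as needed; one thing to a place, all of them set down upright and never tipped over on the way. Leave the biscuit tin and the bombilla where they are.

Things in the scene. Friction and masses are not known exactly. Their poses are not given: they have to be found in the camera images.
- gourd: Loose brown calabash mate cup, pear-shaped, open, 110 mm high, 0.13-0.21 kg. Origin: centre of its underside, z up. Foot 40 mm across, belly 76 mm at z 42 mm, waist 50 mm at z 80-86 mm, plain steel collar, a cylinder 55 mm across from z 90 to 110 mm. Stands on its foot but tips easily; grip the collar from above, any direction. Starts on the plate or the cork mat.
- jug: Loose small open steel milk jug, round, 62 mm across, 80 mm high, 0.14-0.24 kg. Origin: centre of its underside, z up. Handle on its +x side out to 61 mm from the axis (z 18 to 72 mm), short spout on its -x side to 41 mm at the rim. Grip the body from above, fingers on its +y and -y sides (62 mm). Starts on the plate or the cork mat.
- jar: Loose clip-top glass jar, red seal, empty, shut, 104 mm high, 0.29-0.47 kg. Origin: centre of its underside, z up. Body 64 mm across up to z 70 mm, neck 58 mm at z 80 mm, glass lid 58 mm across. Wire clip on its +x side to 36 mm from the axis, wire hinge on its -x side. Grip the body from above, fingers on its +y and -y sides (64 mm). Starts on top of the stand's ring or on the trivet.
- caddy: Loose yellow plastic caddy, rounded square box 64 x 64 mm, lid 66 x 66 mm (z 66 to 78 mm), 0.17-0.28 kg. Origin: centre of its underside, z up, sides along x and y. White knob on the lid, a bar 34 x 11 mm, up to z 100 mm; it turns stiffly and need not be turned. Grip the box from above across two facing sides (64-66 mm). Starts on top of the stand's ring or on the trivet.
- stand: Fixed steel wire stand, the gourd's place: upper ring of 5 mm wire, 58 mm mean diameter, top 24 mm above the table, three splayed legs, ground ring 109 mm across. Origin: on the table under the ring's centre, z up. The gourd's foot goes inside the ring till its belly rests on it; its origin is then about 11.5 mm above the table. Flat things rest on the ring at 24 mm.
- plate: Fixed (non-slip) round orange melamine plate, the jar's own place: 144 mm across, rim 16 mm high, flat inner floor about 100 mm across and 8 mm above the table. Origin: on the table under its centre, z up.
- mat: Fixed (non-slip) round cork mat, the caddy's own place: 110 mm across, top 8 mm above the table. Origin: on the table under its centre, z up.
- trivet: Fixed (non-slip) square trivet, a glossy blue tile in a wooden frame, the milk jug's own place: 112 x 112 mm, top 24 mm above the table. Origin: on the table under its centre, z up, sides along its x and y.
- tin: Bystander: loose round biscuit tin, white with a red lid, 97 mm across, 50 mm high. Origin: centre of its underside. Leave it alone.
- bombilla: Bystander: loose steel bombilla (drinking straw) lying on the table beyond the other things, 190 mm long along its x, 18 mm wide and 10 mm high. Origin: mid-length, on the table. Leave it alone.
Not all that is in view belongs to the job. What is shaped like the trivet but green or turquoise is not meant.

How it is judged:
At the end, for the whole second after the job is handed in: Gourd in the stand: within 10 mm of its centre, underside 7.5 to 15.5 mm above the table. Jar on plate, caddy on mat, jug on trivet: within 15 mm of the centre, at that place's height within 4 mm. All upright within 0.12 rad and at rest (horizontal distance between gourd and stand below 0.01 m and z of gourd in the frame of stand between 0.0075 and 0.0155 m and angle between each of gourd, jar, caddy, jug's own z axis and vertical below 0.12 rad and linear speed of each of gourd, jar, caddy, jug below 0.02 m/s and angular speed of each of gourd, jar, caddy, jug below 0.2 rad/s and horizontal distance between jar and plate below 0.015 m and z of jar in the frame of plate between 0.004 and 0.012 m and horizontal distance between caddy and mat below 0.015 m and z of caddy in the frame of mat between 0.004 and 0.012 m and horizontal distance between jug and trivet below 0.015 m and z of jug in the frame of trivet between 0.02 and 0.028 m); the robot touches nothing.
It fails at once if the gourd, jug, jar or caddy is tipped more than 0.7 rad (40 degrees) (angle between any of gourd, jar, caddy, jug's own z axis and vertical above 0.7 rad).
It fails at once if the biscuit tin or the bombilla is moved more than 20 mm (distance of any of tin, bombilla from where it was at the start of the episode above 0.02 m).
It also fails if it takes over 128 s, if anything falls off the work surface, if the arm or the gripper's body presses on something with over 40 N, if the wrist force passes 120 N, or if a joint passes its speed limit or range.

## Working session

There is one attempt and no reset: what is moved stays moved. The work goes in short steps, Python scripts to look and compute and a tool call to move; the robot and the scene stay as the last step left them, time stands still between calls to the robot, and variables do not carry over. Pictures are saved under pics/ and viewed, and the job is handed in when it is done.

Besides the shell and the picture viewer there is one more tool, called after "Call:" as name(argument=value, ...), one argument or row to a line, values as JSON. arm_command: Moves the arm, as the interface text tells. Its arguments: {"type":"object","properties":{"deltas":{"type":"array","items":{"type":"object","properties":{"xyz":{"type":"array","items":{"type":"number"}},"turn":{"type":"number"},"jaw":{"type":"number"}}}},"force":{"type":"number"}},"required":["deltas"]}

```bash
mkdir -p pics; ls; python3 - <<'E'
from cell import observe,get_image
import cv2
print(observe())
for n in("scene","top","wrist"):
    d=get_image(n); cv2.imwrite(f"pics/{n}0.png",d["frame"][:,:,::-1]); print(n,d["camera_matrix"],d["cam_to_world"])
E
```

```text
pics
{'clock': 0.0, 'joints': array([-1.36459177,  0.43520867,  0.02494605,  1.57408516, -0.01159258,
        1.13401879, -0.07513336]), 'dq': array([ 0.00043105,  0.00049533,  0.0018245 , -0.00066376, -0.00127   ,
       -0.00038069, -0.00174412]), 'joint_efforts': array([ 1.15215862e-03, -6.67842507e+01,  9.85489525e-01, -3.14457893e+01,
       -6.04630122e-02,  4.29915916e-02,  1.34364213e-04]), 'position': array([0.1898359 , 0.59493279, 0.22595818]), 'ee_rot': array([-4.83244842e-01, -3.10409618e+00,  2.46874787e-03]), 'force': array([-0.42173618,  0.85162866, -0.05373607]), 'ft_torque': array([0.00731098, 0.03145009, 0.00802128]), 'width': 0.9972623873235374}
scene [[462.10274754   0.         327.30414608]
 [  0.         462.10274754 204.42690664]
 [  0.           0.           1.        ]] [[-0.89426241 -0.38107626  0.23468199  0.90200896]
 [ 0.4475309  -0.76528908  0.46265399  0.6170377 ]
 [ 0.00329311  0.51876151  0.85491265  1.0398794 ]
 [ 0.          0.          0.          1.        ]]
top [[501.60970947   0.         314.75698645]
 [  0.         501.60970947 193.49841176]
 [  0.           0.           1.        ]] [[ 0.00490808  0.99507353 -0.09901812  0.47454188]
 [-0.9999306   0.00594422  0.01017187  0.08339702]
 [ 0.01071034  0.09896132  0.99503364  1.51866308]
 [ 0.          0.          0.          1.        ]]
wrist [[309.70691629   0.         321.04165877]
 [  0.         309.70691629 201.61750291]
 [  0.           0.           1.        ]] [[ 0.30454955 -0.90798075 -0.28778555  0.10966673]
 [ 0.95249489  0.28976115  0.09376547  0.61946178]
 [-0.00174817 -0.3026705   0.95309365  0.38480882]
 [ 0.          0.          0.          1.        ]]
```

View pics/scene0.png

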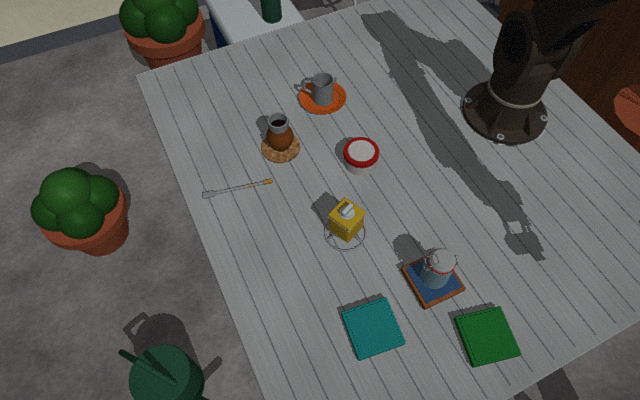

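View pics/top0.png

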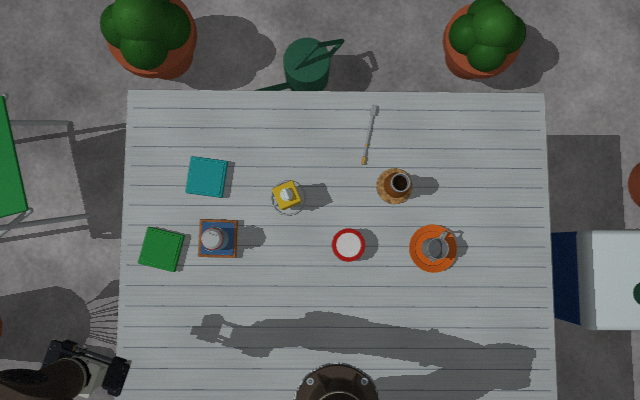

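View pics/wrist0.png

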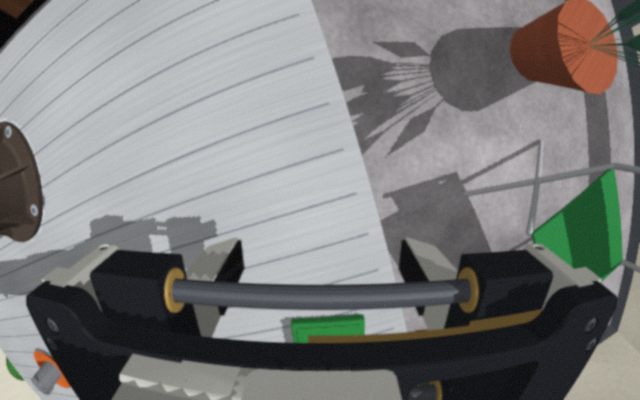

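```bash
cat > h.py <<'E'
import numpy as np,cv2
from scipy.spatial.transform import Rotation as R
from cell import observe,get_image
def ray(d,u,v,z):
    "pixel -> world point at height z (pinhole cams)"
    K=d["camera_matrix"];T=d["cam_to_world"]
    r=T[:3,:3]@np.array([(u-K[0,2])/K[0,0],-(v-K[1,2])/K[1,1],-1]);o=T[:3,3]
    return o+r*(z-o[2])/r[2]
def proj(d,P):
    K=d["camera_matrix"];T=d["cam_to_world"]
    p=T[:3,:3].T@(np.atleast_2d(P)-T[:3,3]).T
    return np.c_[K[0,0]*p[0]/-p[2]+K[0,2],K[1,1]*-p[1]/-p[2]+K[1,2]]
def cloud(d):
    K=d["camera_matrix"];T=d["cam_to_world"];z=d["depth"];v,u=np.indices(z.shape)
    c=np.stack([(u-K[0,2])/K[0,0]*z,-(v-K[1,2])/K[1,1]*z,-z],-1)
    return c@T[:3,:3].T+T[:3,3]
def crop(d,x0,y0,x1,y1,s,fn):
    c=d["frame"][y0:y1,x0:x1,::-1]; cv2.imwrite(fn,cv2.resize(c,None,fx=s,fy=s,interpolation=cv2.INTER_CUBIC))
def go(x,y,z,yawdeg=None):
    "tool deltas (cm, deg) to world TCP; yaw= world angle of jaw axis (tool y)"
    o=observe();M=R.from_rotvec(o["ee_rot"]).as_matrix()
    d=M.T@(np.array([x,y,z])-o["position"])*100
    a=np.degrees(np.arctan2(M[1,1],M[0,1]))
    t=0 if yawdeg is None else (-(yawdeg-a)+90)%180-90
    print("clock %.2f"%o["clock"],"pos",o["position"].round(4),"jaw yaw %.1f"%a,"tool tilt",M[:,2].round(4),"F",o["force"].round(1),"w %.3f"%o["width"])
    print("delta cm",d.round(2),"turn deg %.1f"%t,"j7 %.2f"%o["joints"][6]); 
E
python3 - <<'E'
from h import *
d=get_image("top"); np.savez("top0.npz",**d)
s=get_image("scene"); np.savez("scene0.npz",**s)
crop(d,180,140,320,270,5.5,"pics/topL.png")
crop(d,320,140,470,280,5.3,"pics/topR.png")
crop(s,240,60,400,180,5,"pics/scA.png")
crop(s,310,180,480,320,4.6,"pics/scB.png")
go(.3,.3,.3,0)
E
```

```text
clock 0.25 pos [0.1899 0.5952 0.2264] jaw yaw 72.3 tool tilt [-1.e-04 -7.e-04 -1.e+00] F [-0.3 -0.2  0.5] w 1.001
delta cm [-19.46 -24.78  -7.34] turn deg 72.3 j7 -0.08
```

View pics/topL.png

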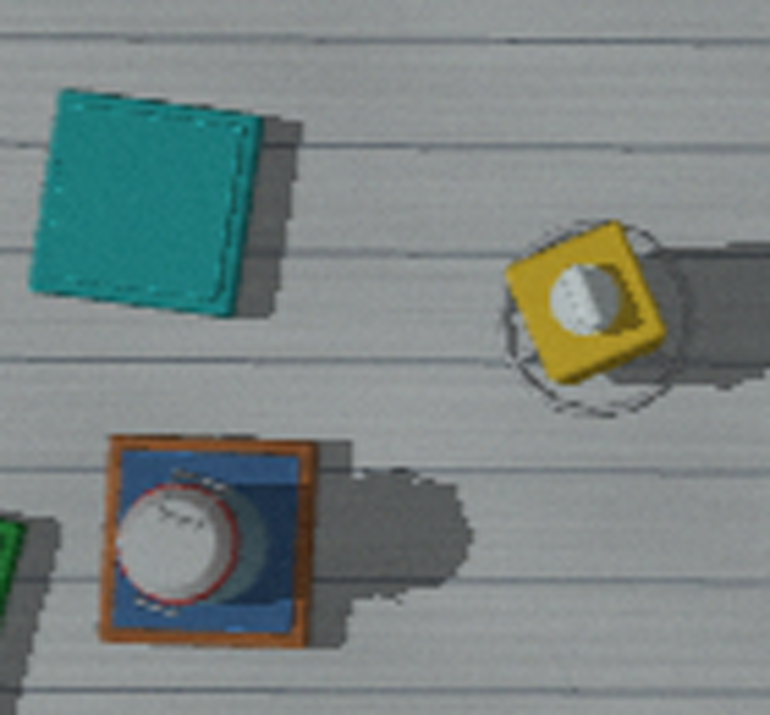

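View pics/topR.png

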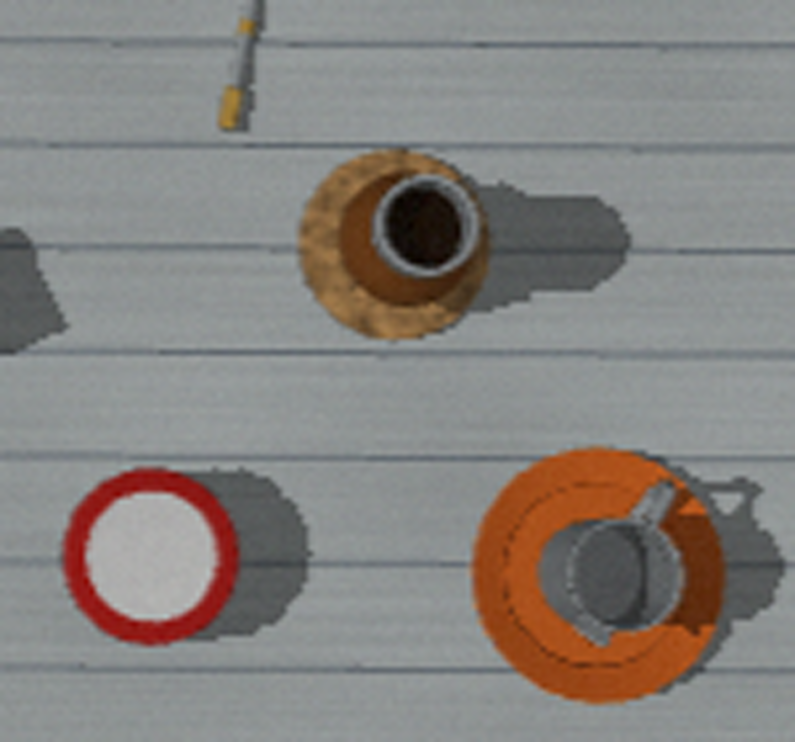

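View pics/scA.png

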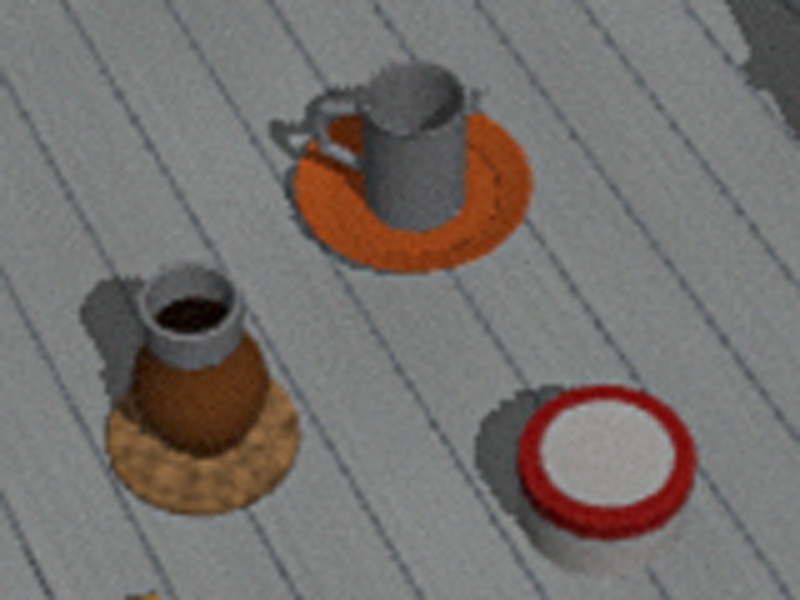

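View pics/scB.png

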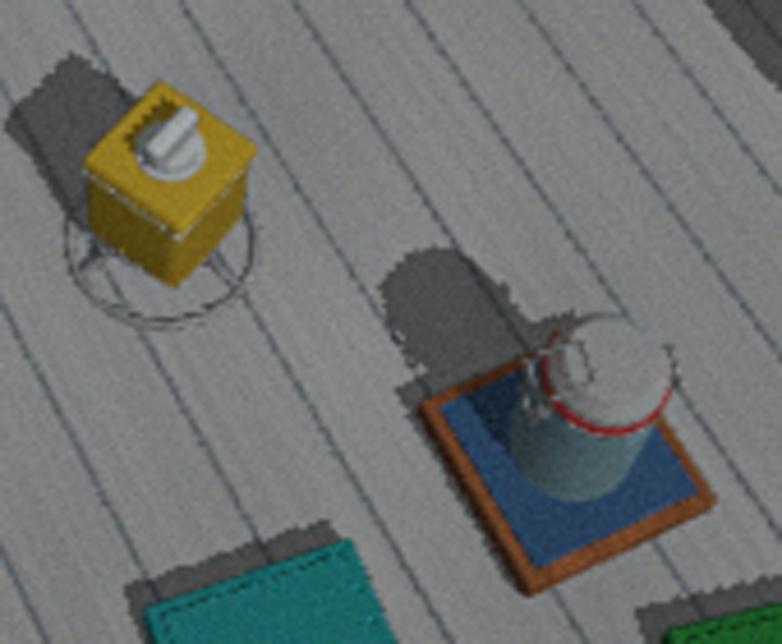

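```bash
python3 - <<'E'
from h import *
d=dict(np.load("top0.npz"));s=dict(np.load("scene0.npz"))
L=lambda x,y,z:ray(d,(x+.5)/5.5-.5+180,(y+.5)/5.5-.5+140,z)[:2]
Rr=lambda x,y,z:ray(d,(x+.5)/5.3-.5+320,(y+.5)/5.3-.5+140,z)[:2]
A=lambda x,y,z:ray(s,(x+.5)/5-.5+240,(y+.5)/5-.5+60,z)[:2]
B=lambda x,y,z:ray(s,(x+.5)/4.6-.5+310,(y+.5)/4.6-.5+180,z)[:2]
def sq(n,P):
    P=np.array(P);print(n,P.mean(0).round(4),"side",np.linalg.norm(P-np.roll(P,1,0),axis=1).round(3),"yaw",[round(np.degrees(np.arctan2(*(P[(i+1)%4]-P[i])[::-1]))%90,1) for i in range(4)])
sq("trivet top",[L(*p,.024) for p in [(110,437),(316,443),(305,648),(100,640)]])
sq("trivet scene",[B(*p,.024) for p in [(424,402),(560,345),(715,497),(530,592)]][:4])
sq("caddy top",[L(*p,.102) for p in [(508,268),(617,221),(665,331),(563,385)]])
sq("caddy scene",[B(*p,.102) for p in [(160,82),(256,152),(181,232),(85,160)]])
print("stand top",L(597,318,.0025),"scene",B(161,235,.0025))
print("jar top seal",L(178,544,.1));print("jarclip",L(200,480,.1),L(155,607,.1))
print("mat top",Rr(395,244,.008),"scene",A(203,435,.008))
print("gourd top",Rr(426,226,.118),"scene",A(192,302,.118))
print("plate top",Rr(598,575,.016),"scene",A(413,177,.014))
print("jug top",Rr(626,576,.088),"spout",Rr(600,642,.088),"handle",Rr(665,490,.08),"scene",A(414,98,.088))
print("tin",Rr(150,556,.05), "bomb end",Rr(232,128,.005))
# clouds
for n,D in(("top",d),("scene",s)):
    C=cloud(D).reshape(-1,3)
    for nm,c,zr in(("gourd",(.56,-.105),(.105,.125)),("jug",(.42,-.19),(.08,.095)),("jar",(.42,.3),(.115,.14)),("caddy",(.53,.15),(.095,.108)),("tin",(.42,0),(.04,.06))):
        m=(np.hypot(C[:,0]-c[0],C[:,1]-c[1])<.09)&(C[:,2]>zr[0])&(C[:,2]<zr[1]);p=C[m]
        if len(p):print(n,nm,len(p),"mid",((p.max(0)+p.min(0))/2).round(4),"ext",(p.max(0)-p.min(0)).round(3),"medz",np.median(p[:,2]).round(4))
E
```

```text
trivet top [0.4889 0.356 ] side [0.109 0.111 0.11  0.11 ] yaw [np.float64(88.6), np.float64(88.1), np.float64(88.0), np.float64(88.8)]
trivet scene [0.4977 0.3578] side [0.11  0.081 0.108 0.11 ] yaw [np.float64(87.1), np.float64(12.6), np.float64(90.0), np.float64(86.8)]
caddy top [0.6126 0.1489] side [0.067 0.061 0.062 0.059] yaw [np.float64(23.9), np.float64(23.9), np.float64(28.3), np.float64(25.7)]
caddy scene [0.615  0.1519] side [0.061 0.064 0.061 0.063] yaw [np.float64(22.3), np.float64(23.0), np.float64(22.6), np.float64(23.6)]
stand top [0.61301457 0.14859878] scene [0.61282263 0.14497786]
jar top seal [0.48686553 0.35726537]
jarclip [0.5195766  0.34683985] [0.45481318 0.36816358]
mat top [ 0.65031542 -0.1729371 ] scene [ 0.65235534 -0.17161447]
gourd top [ 0.64725043 -0.17088556] scene [ 0.64878522 -0.17117872]
plate top [ 0.46238465 -0.28412064] scene [ 0.46054612 -0.29213534]
jug top [ 0.46250623 -0.28155921] spout [ 0.4273293  -0.26692932] handle [ 0.50881812 -0.30566239] scene [ 0.4643415  -0.28210938]
tin [ 0.47186222 -0.02895829] bomb end [ 0.71736632 -0.08008603]
top gourd 23 mid [ 0.6315 -0.1561  0.1146] ext [0.019 0.023 0.019] medz 0.117
top jug 41 mid [ 0.4533 -0.2636  0.0869] ext [0.054 0.027 0.012] medz 0.0882
top jar 186 mid [0.4771 0.3506 0.1242] ext [0.05  0.049 0.018] medz 0.1244
top caddy 260 mid [0.595  0.1476 0.1016] ext [0.048 0.074 0.013] medz 0.1021
top tin 724 mid [ 0.4661 -0.0294  0.0504] ext [0.084 0.094 0.019] medz 0.0505
scene gourd 23 mid [ 0.632  -0.1559  0.1129] ext [0.016 0.02  0.015] medz 0.1172
scene jug 52 mid [ 0.4545 -0.2631  0.0879] ext [0.052 0.028 0.014] medz 0.0886
scene jar 218 mid [0.4816 0.3505 0.1236] ext [0.044 0.047 0.014] medz 0.1257
scene caddy 264 mid [0.5954 0.1479 0.1019] ext [0.046 0.073 0.012] medz 0.1031
scene tin 706 mid [ 0.4676 -0.0276  0.049 ] ext [0.085 0.098 0.017] medz 0.0513
```

```bash
python3 - <<'E'
from h import *
d=dict(np.load("top0.npz"));s=dict(np.load("scene0.npz"))
for n,D in(("top",d),("scene",s)):
    P=cloud(D);C=P.reshape(-1,3);hsv=cv2.cvtColor(D["frame"],cv2.COLOR_RGB2HSV).reshape(-1,3).astype(int)
    for nm,c,zr in(("gourd",(.648,-.171),(.11,.125)),("jug",(.463,-.282),(.08,.095)),("jar",(.487,.357),(.105,.14)),("caddy",(.614,.15),(.095,.108)),("plate",(.462,-.287),(.011,.022)),("mat",(.651,-.172),(.004,.013)),("stand",(.613,.147),(.018,.032)),("trivet",(.489,.356),(.018,.03)),("tin",(.47,-.03),(.04,.06))):
        m=(np.hypot(C[:,0]-c[0],C[:,1]-c[1])<.085)&(C[:,2]>zr[0])&(C[:,2]<zr[1])
        if nm in("plate","mat","caddy"): m&=(hsv[:,0]<40)&(hsv[:,1]>100)
        p=C[m]
        if len(p)>5:
            (x,y),r=cv2.minEnclosingCircle(p[:,:2].astype(np.float32)); b=cv2.minAreaRect(p[:,:2].astype(np.float32))
            print(n,nm,len(p),"mid",((p.max(0)+p.min(0))/2)[:2].round(4),"circ",round(x,4),round(y,4),round(r,4),"rect",np.round(b[0],4),np.round(b[1],3),round(b[2],1),"medz",np.median(p[:,2]).round(4))
E
```

```text
top gourd 95 mid [ 0.6481 -0.1708] circ 0.6484 -0.1711 0.0276 rect [ 0.6482 -0.1709] [0.052 0.052] 88.7 medz 0.1169
top jug 116 mid [ 0.4649 -0.2809] circ 0.4665 -0.2818 0.0435 rect [ 0.4639 -0.2798] [0.071 0.062] 9.1 medz 0.0869
top jar 397 mid [0.4869 0.3559] circ 0.4869 0.3536 0.0369 rect [0.4867 0.3553] [0.058 0.07 ] 74.4 medz 0.1232
top caddy 388 mid [0.6127 0.1507] circ 0.6127 0.1491 0.0445 rect [0.6127 0.1505] [0.066 0.065] 23.5 medz 0.1017
top plate 699 mid [ 0.4616 -0.2843] circ 0.462 -0.2839 0.0721 rect [ 0.4623 -0.2838] [0.141 0.141] 43.5 medz 0.0142
top mat 342 mid [ 0.6507 -0.1725] circ 0.6502 -0.1729 0.0541 rect [ 0.6499 -0.1718] [0.107 0.104] 29.0 medz 0.0079
top trivet 827 mid [0.4893 0.3573] circ 0.4894 0.3564 0.0776 rect [0.4893 0.3571] [0.113 0.112] 89.0 medz 0.0239
top tin 858 mid [ 0.472  -0.0294] circ 0.4719 -0.0291 0.0485 rect [ 0.4716 -0.0284] [0.095 0.094] 34.0 medz 0.0504
scene gourd 150 mid [ 0.6495 -0.1702] circ 0.6477 -0.1704 0.0293 rect [ 0.6491 -0.1712] [0.054 0.053] 43.8 medz 0.117
scene jug 152 mid [ 0.4653 -0.2813] circ 0.468 -0.2777 0.0412 rect [ 0.4633 -0.279 ] [0.064 0.067] 15.8 medz 0.0862
scene jar 652 mid [0.4893 0.3563] circ 0.4892 0.3553 0.0368 rect [0.4885 0.3561] [0.058 0.071] 71.2 medz 0.1239
scene caddy 510 mid [0.615  0.1516] circ 0.615 0.1517 0.044 rect [0.6149 0.1514] [0.065 0.066] 22.4 medz 0.1028
scene plate 459 mid [ 0.4639 -0.2866] circ 0.4649 -0.2868 0.0741 rect [ 0.4661 -0.2794] [0.132 0.142] 61.5 medz 0.0145
scene mat 498 mid [ 0.6527 -0.1671] circ 0.6527 -0.1716 0.0548 rect [ 0.6569 -0.1614] [0.087 0.107] 69.1 medz 0.0089
scene stand 20 mid [0.6251 0.1611] circ 0.6267 0.1611 0.033 rect [0.6293 0.1652] [0.016 0.065] 57.4 medz 0.0234
scene trivet 1248 mid [0.4921 0.3568] circ 0.4913 0.3571 0.0772 rect [0.4913 0.357 ] [0.113 0.112] 87.7 medz 0.0242
scene tin 871 mid [ 0.4732 -0.0289] circ 0.4706 -0.0281 0.051 rect [ 0.4735 -0.0288] [0.1   0.092] 61.4 medz 0.0512
```

```bash
cat >> h.py <<'E'
def plan(W,yawdeg=None):
    "successive legs, translation deltas in tool axes with current yaw kept; turn to be added in the last/first leg"
    go(*W[0],yawdeg);o=observe();M=R.from_rotvec(o["ee_rot"]).as_matrix();p=o["position"]
    for w in W: print(w,(M.T@(np.array(w)-p)*100).round(2));p=np.array(w)
E
python3 - <<'E'
from h import *
plan([(.36,.45,.27),(.48,.3,.27),(.48,.1,.27),(.48,-.1,.27),(.463,-.2815,.24),(.463,-.2815,.13),(.463,-.2815,.038)],65)
E
```

```text
clock 0.25 pos [0.1899 0.5952 0.2264] jaw yaw 72.3 tool tilt [-1.e-04 -7.e-04 -1.e+00] F [-0.3 -0.2  0.5] w 1.001
delta cm [-20.62  -8.67  -4.35] turn deg 7.3 j7 -0.08
(0.36, 0.45, 0.27) [-20.62  -8.67  -4.35]
(0.48, 0.3, 0.27) [-1.599e+01 -1.064e+01  1.000e-02]
(0.48, 0.1, 0.27) [-6.080e+00 -1.905e+01  1.000e-02]
(0.48, -0.1, 0.27) [-6.080e+00 -1.905e+01  1.000e-02]
(0.463, -0.2815, 0.24) [ -3.9  -17.81   3.01]
(0.463, -0.2815, 0.13) [0.0e+00 1.0e-02 1.1e+01]
(0.463, -0.2815, 0.038) [0.   0.01 9.2 ]
```

Call:
arm_command(
  deltas=[
    {"xyz": [-4,-1.7,-0.9],"jaw": 0},
    {"xyz": [-8,-3.4,-1.8],"jaw": 0},
    {"xyz": [-12,-5.1,-2.7],"jaw": 0},
    {"xyz": [-16,-6.8,-3.6],"jaw": 0},
    {"xyz": [-20,-8.5,-4.4],"jaw": 0},
  ],
)

```text
schema error: expected keys xyz, turn, jaw
```

Call:
arm_command(
  deltas=[
    {"xyz": [-16,-10.6,0]},
    {"xyz": [-16,-10.6,0]},
    {"xyz": [-16,-10.6,0]},
    {"xyz": [-16,-10.6,0]},
    {"xyz": [-16,-10.6,0]},
  ],
)

```text
schema error: expected keys xyz, turn, jaw
```

```bash
python3 - <<'E'
from h import *
plan([(.48,.3,.27),(.48,.1,.27),(.48,-.1,.27),(.463,-.2815,.24),(.463,-.2815,.13),(.463,-.2815,.038)],65)
E
```

```text
clock 0.25 pos [0.1899 0.5952 0.2264] jaw yaw 72.3 tool tilt [-1.e-04 -7.e-04 -1.e+00] F [-0.3 -0.2  0.5] w 1.001
delta cm [-36.61 -19.31  -4.35] turn deg 7.3 j7 -0.08
(0.48, 0.3, 0.27) [-36.61 -19.31  -4.35]
(0.48, 0.1, 0.27) [-6.080e+00 -1.905e+01  1.000e-02]
(0.48, -0.1, 0.27) [-6.080e+00 -1.905e+01  1.000e-02]
(0.463, -0.2815, 0.24) [ -3.9  -17.81   3.01]
(0.463, -0.2815, 0.13) [0.0e+00 1.0e-02 1.1e+01]
(0.463, -0.2815, 0.038) [0.   0.01 9.2 ]
```

Call:
arm_command(
  deltas=[
    {"xyz": [-4,-1.7,-0.9],"turn": 0,"jaw": 0},
    {"xyz": [-8,-3.4,-1.8],"turn": 0,"jaw": 0},
    {"xyz": [-12,-5.1,-2.7],"turn": 0,"jaw": 0},
    {"xyz": [-16,-6.8,-3.6],"turn": 0,"jaw": 0},
    {"xyz": [-20,-8.5,-4.4],"turn": 0,"jaw": 0},
  ],
)

```text
clock: 0.67
position: [0.3458, 0.4607, 0.2685]
ee_rot: [0.483, 3.104, -0.001]
force: [1.3, 0.9, -0.4]
width: 0.998
```

Call:
arm_command(
  deltas=[
    {"xyz": [-16,-10.6,0],"turn": 0,"jaw": 0},
    {"xyz": [-16,-10.6,0],"turn": 0,"jaw": 0},
    {"xyz": [-16,-10.6,0],"turn": 0,"jaw": 0},
    {"xyz": [-16,-10.6,0],"turn": 0,"jaw": 0},
    {"xyz": [-16,-10.6,0],"turn": 0,"jaw": 0},
  ],
)

```text
clock: 1.08
position: [0.4687, 0.3067, 0.2688]
ee_rot: [0.489, 3.102, -0.002]
force: [0.4, 0.1, 0.3]
width: 1.001
```

```bash
python3 - <<'E'
from h import *
plan([(.48,.3,.27),(.48,.1,.27),(.48,-.1,.27),(.463,-.2815,.24),(.463,-.2815,.13),(.463,-.2815,.038)],65)
E
```

```text
clock 1.08 pos [0.4687 0.3067 0.2688] jaw yaw 72.1 tool tilt [ 0.0013 -0.0016 -1.    ] F [0.4 0.1 0.3] w 1.001
delta cm [-1.28 -0.29 -0.12] turn deg 7.1 j7 0.63
(0.48, 0.3, 0.27) [-1.28 -0.29 -0.12]
(0.48, 0.1, 0.27) [ -6.15 -19.03   0.03]
(0.48, -0.1, 0.27) [ -6.15 -19.03   0.03]
(0.463, -0.2815, 0.24) [ -3.96 -17.79   3.03]
(0.463, -0.2815, 0.13) [2.0e-02 1.0e-02 1.1e+01]
(0.463, -0.2815, 0.038) [0.02 0.01 9.2 ]
```

Call:
arm_command(
  deltas=[
    {"xyz": [-6.6,-19.1,0],"turn": 0,"jaw": 0},
    {"xyz": [-6.6,-19.1,0],"turn": 0,"jaw": 0},
    {"xyz": [-6.6,-19.1,0],"turn": 0,"jaw": 0},
    {"xyz": [-6.6,-19.1,0],"turn": 0,"jaw": 0},
    {"xyz": [-6.6,-19.1,0],"turn": 0,"jaw": 0},
  ],
)

```text
clock: 1.5
position: [0.4724, 0.1023, 0.2692]
ee_rot: [0.489, 3.102, -0.002]
force: [0.8, -0.8, 0.2]
width: 0.999
```

Call:
arm_command(
  deltas=[
    {"xyz": [-6.4,-19.5,0],"turn": 0,"jaw": 0},
    {"xyz": [-6.4,-19.5,0],"turn": 0,"jaw": 0},
    {"xyz": [-6.4,-19.5,0],"turn": 0,"jaw": 0},
    {"xyz": [-6.4,-19.5,0],"turn": 0,"jaw": 0},
    {"xyz": [-6.4,-19.5,0],"turn": 0,"jaw": 0},
  ],
)

```text
clock: 1.92
position: [0.4727, -0.105, 0.2698]
ee_rot: [0.489, 3.101, -0.002]
force: [1.3, 0.6, -0.5]
width: 1.004
```

Call:
arm_command(
  deltas=[
    {"xyz": [-4,-18,3],"turn": 2,"jaw": 0},
    {"xyz": [-4,-18,3],"turn": 4,"jaw": 0},
    {"xyz": [-4,-18,3],"turn": 7,"jaw": 0},
    {"xyz": [-4,-18,3],"turn": 7,"jaw": 0},
    {"xyz": [-4,-18,3],"turn": 7,"jaw": 0},
  ],
)

```text
clock: 2.33
position: [0.4535, -0.2935, 0.2397]
ee_rot: [0.684, 3.064, -0.005]
force: [-0.4, 0.5, 0.3]
width: 0.999
```

```bash
python3 - <<'E'
from h import *
plan([(.463,-.2815,.24),(.463,-.2815,.13),(.463,-.2815,.038)],65)
d=get_image("wrist");cv2.imwrite("pics/w1.png",d["frame"][:,:,::-1])
E
```

```text
clock 2.33 pos [ 0.4535 -0.2935  0.2397] jaw yaw 64.8 tool tilt [ 0.0016 -0.0034 -1.    ] F [-0.4  0.5  0.3] w 0.999
delta cm [-0.35  1.49 -0.04] turn deg -0.2 j7 1.79
(0.463, -0.2815, 0.24) [-0.35  1.49 -0.04]
(0.463, -0.2815, 0.13) [ 0.03  0.03 11.  ]
(0.463, -0.2815, 0.038) [0.03 0.02 9.2 ]
```

View pics/w1.png

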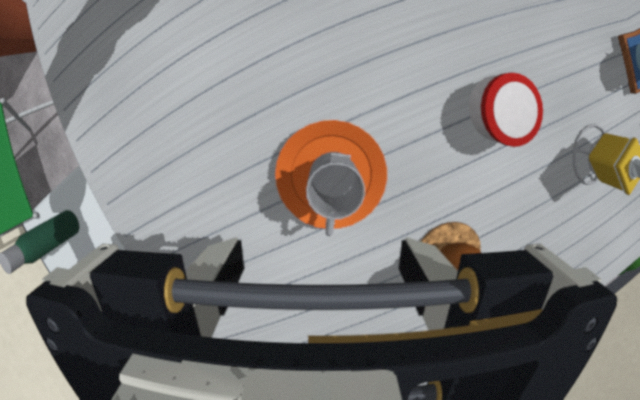

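Call:
arm_command(
  deltas=[
    {"xyz": [-0.3,1.5,2],"turn": 0,"jaw": 0},
    {"xyz": [-0.3,1.5,5],"turn": 0,"jaw": 0},
    {"xyz": [-0.3,1.5,8],"turn": 0,"jaw": 0},
    {"xyz": [-0.3,1.5,10],"turn": 0,"jaw": 0},
    {"xyz": [-0.3,1.5,10],"turn": 0,"jaw": 0},
  ],
)

```text
clock: 2.8
position: [0.4596, -0.2829, 0.1356]
ee_rot: [-0.688, -3.061, 0.005]
force: [0.3, -0.4, 0.1]
width: 0.999
```

```bash
python3 - <<'E'
from h import *
plan([(.463,-.2815,.13),(.463,-.2815,.038)],65)
d=get_image("wrist");cv2.imwrite("pics/w2.png",d["frame"][:,:,::-1])
E
```

```text
clock 2.80 pos [ 0.4596 -0.2829  0.1356] jaw yaw 64.7 tool tilt [-0.0052 -0.0023 -1.    ] F [ 0.3 -0.4  0.1] w 0.999
delta cm [-0.25  0.27  0.56] turn deg -0.3 j7 1.84
(0.463, -0.2815, 0.13) [-0.25  0.27  0.56]
(0.463, -0.2815, 0.038) [-0.03  0.04  9.2 ]
```

View pics/w2.png

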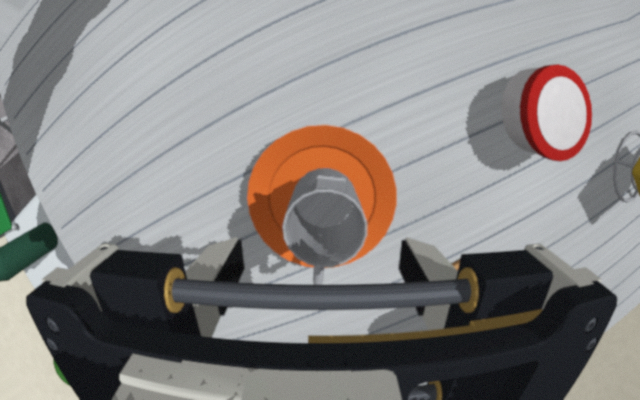

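Call:
arm_command(
  deltas=[
    {"xyz": [-0.3,0.3,2.5],"turn": 0,"jaw": 0},
    {"xyz": [-0.3,0.3,5],"turn": 0,"jaw": 0},
    {"xyz": [-0.3,0.3,7.5],"turn": 0,"jaw": 0},
    {"xyz": [-0.3,0.3,9.7],"turn": 0,"jaw": 0},
    {"xyz": [-0.3,0.3,9.7],"turn": 0,"jaw": 0},
  ],
  force=25,
)

```text
clock: 3.27
position: [0.4636, -0.2818, 0.0392]
ee_rot: [-0.688, -3.06, 0.005]
force: [-0.2, -0.6, 0.2]
width: 1.001
```

Call:
arm_command(
  deltas=[
    {"xyz": [0,0,0],"turn": 0,"jaw": 0},
    {"xyz": [0,0,0],"turn": 0,"jaw": 0},
  ],
)

```text
clock: 3.43
position: [0.4646, -0.2823, 0.0409]
ee_rot: [-0.688, -3.062, 0.006]
force: [-0.2, -0.4, 0.2]
width: 1.003
```

```bash
python3 - <<'E'
from h import *
plan([(.463,-.2815,.038)],65)
d=get_image("wrist");cv2.imwrite("pics/w3.png",d["frame"][:,:,::-1])
E
```

```text
clock 3.43 pos [ 0.4646 -0.2823  0.0409] jaw yaw 64.7 tool tilt [-0.004  -0.0027 -1.    ] F [-0.2 -0.4  0.2] w 1.003
delta cm [0.18 0.01 0.29] turn deg -0.3 j7 1.91
(0.463, -0.2815, 0.038) [0.18 0.01 0.29]
```

View pics/w3.png

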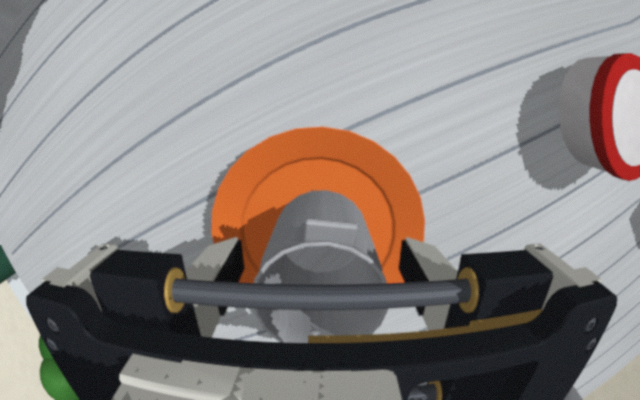

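Call:
arm_command(
  deltas=[
    {"xyz": [0.1,0,0.1],"turn": 0,"jaw": 60},
    {"xyz": [0.1,0,0.1],"turn": 0,"jaw": 80},
    {"xyz": [0.1,0,0.1],"turn": 0,"jaw": 100},
    {"xyz": [0.1,0,0.1],"turn": 0,"jaw": 120},
    {"xyz": [0.1,0,0.1],"turn": 0,"jaw": 120},
  ],
  force=25,
)

```text
clock: 3.9
position: [0.464, -0.282, 0.0403]
ee_rot: [-0.688, -3.063, 0.006]
force: [0.2, -1.5, 1.3]
width: 0.687
```

Call:
arm_command(
  deltas=[
    {"xyz": [0,0,0],"turn": 0,"jaw": 120},
    {"xyz": [0,0,0],"turn": 0,"jaw": 120},
    {"xyz": [0,0,0],"turn": 0,"jaw": 120},
  ],
)

```text
clock: 4.15
position: [0.4639, -0.282, 0.0403]
ee_rot: [-0.688, -3.063, 0.006]
force: [-0.0, 0.1, 0.3]
width: 0.676
```

Call:
arm_command(
  deltas=[
    {"xyz": [0,0,-0.5],"turn": 0,"jaw": 120},
    {"xyz": [0,0,-1.5],"turn": 0,"jaw": 120},
    {"xyz": [0,0,-3],"turn": 0,"jaw": 120},
    {"xyz": [0,0,-4.5],"turn": 0,"jaw": 120},
    {"xyz": [0,0,-6],"turn": 0,"jaw": 120},
  ],
)

```text
clock: 4.57
position: [0.4639, -0.2819, 0.1016]
ee_rot: [-0.689, -3.063, 0.006]
force: [0.7, 0.3, -2.0]
width: 0.675
```

```bash
python3 - <<'E'
from h import *
plan([(.463,-.2815,.2),(.49,-.07,.2),(.45,.13,.2),(.45,.13,.033)],65)
d=get_image("wrist");cv2.imwrite("pics/w4.png",d["frame"][:,:,::-1])
E
```

```text
clock 4.57 pos [ 0.4639 -0.2819  0.1016] jaw yaw 64.7 tool tilt [-0.0032 -0.0031 -1.    ] F [ 0.7  0.3 -2. ] w 0.675
delta cm [ 0.12 -0.04 -9.84] turn deg -0.3 j7 1.86
(0.463, -0.2815, 0.2) [ 0.12 -0.04 -9.84]
(0.49, -0.07, 0.2) [ 6.61 20.27 -0.08]
(0.45, 0.13, 0.2) [12.18 16.36 -0.05]
(0.45, 0.13, 0.033) [-0.03  0.07 16.7 ]
```

View pics/w4.png

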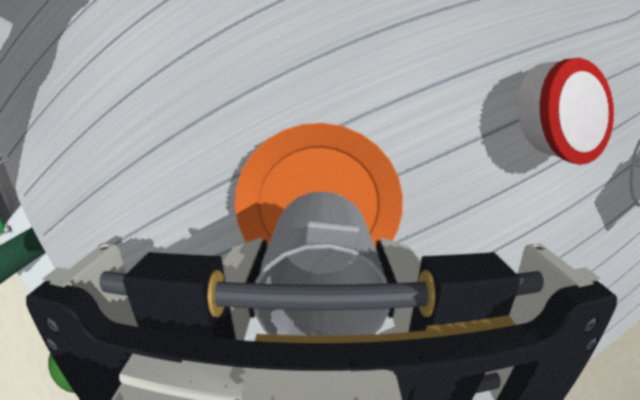

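Call:
arm_command(
  deltas=[
    {"xyz": [0,0,-2.5],"turn": 0,"jaw": 120},
    {"xyz": [0,0,-5],"turn": 0,"jaw": 120},
    {"xyz": [0.5,2,-7],"turn": 0,"jaw": 120},
    {"xyz": [1.5,5,-8.5],"turn": 0,"jaw": 120},
    {"xyz": [2.5,8,-9.5],"turn": 0,"jaw": 120},
  ],
)

```text
clock: 5.03
position: [0.4773, -0.1997, 0.201]
ee_rot: [0.693, 3.06, -0.007]
force: [0.5, 0.7, -1.6]
width: 0.675
```

Call:
arm_command(
  deltas=[
    {"xyz": [1,3,0],"turn": 0,"jaw": 120},
    {"xyz": [2,6,0],"turn": 0,"jaw": 120},
    {"xyz": [3,9,0],"turn": 0,"jaw": 120},
    {"xyz": [4,12,0],"turn": 0,"jaw": 120},
    {"xyz": [5,14,0],"turn": 0,"jaw": 120},
  ],
)

```text
clock: 5.45
position: [0.4929, -0.0486, 0.2005]
ee_rot: [0.689, 3.06, -0.006]
force: [0.9, -0.4, -2.4]
width: 0.676
```

Call:
arm_command(
  deltas=[
    {"xyz": [2,3,0],"turn": 0,"jaw": 120},
    {"xyz": [4,6,0],"turn": 0,"jaw": 120},
    {"xyz": [6,9,0],"turn": 0,"jaw": 120},
    {"xyz": [8,12,0],"turn": 0,"jaw": 120},
    {"xyz": [10,14,0],"turn": 0,"jaw": 120},
  ],
)

```text
clock: 5.87
position: [0.4623, 0.1238, 0.2]
ee_rot: [0.686, 3.06, -0.004]
force: [0.1, 0.4, -2.0]
width: 0.673
```

```bash
python3 - <<'E'
from h import *
plan([(.45,.13,.2),(.45,.13,.033)],65)
E
```

```text
clock 5.87 pos [0.4623 0.1238 0.2   ] jaw yaw 64.7 tool tilt [ 0.0045 -0.0036 -1.    ] F [ 0.1  0.4 -2. ] w 0.673
delta cm [ 1.38  0.03 -0.  ] turn deg -0.3 j7 0.86
(0.45, 0.13, 0.2) [ 1.38  0.03 -0.  ]
(0.45, 0.13, 0.033) [ 0.09  0.02 16.7 ]
```

Call:
arm_command(
  deltas=[
    {"xyz": [1,0,3],"turn": 0,"jaw": 120},
    {"xyz": [1.4,0,6],"turn": 0,"jaw": 120},
    {"xyz": [1.4,0,9],"turn": 0,"jaw": 120},
    {"xyz": [1.4,0,11.5],"turn": 0,"jaw": 120},
    {"xyz": [1.4,0,13],"turn": 0,"jaw": 120},
  ],
)

```text
clock: 6.28
position: [0.449, 0.129, 0.068]
ee_rot: [0.686, 3.062, -0.006]
force: [-0.1, -1.1, -1.4]
width: 0.676
```

Call:
arm_command(
  deltas=[
    {"xyz": [0,0,1],"turn": 0,"jaw": 120},
    {"xyz": [0,0,2],"turn": 0,"jaw": 120},
    {"xyz": [0,0,2.5],"turn": 0,"jaw": 120},
    {"xyz": [0,0,2.7],"turn": 0,"jaw": 120},
    {"xyz": [0,0,2.7],"turn": 0,"jaw": 120},
  ],
)

```text
clock: 6.7
position: [0.4492, 0.1289, 0.0411]
ee_rot: [0.686, 3.062, -0.006]
force: [0.1, -0.2, -1.4]
width: 0.674
```

```bash
python3 - <<'E'
from h import *
plan([(.45,.13,.033)],65)
E
```

```text
clock 6.70 pos [0.4492 0.1289 0.0411] jaw yaw 64.7 tool tilt [ 0.0026 -0.0047 -1.    ] F [ 0.1 -0.2 -1.4] w 0.674
delta cm [-0.02  0.14  0.81] turn deg -0.3 j7 0.97
(0.45, 0.13, 0.033) [-0.02  0.14  0.81]
```

Lower, release, raise.

Call:
arm_command(
  deltas=[
    {"xyz": [0,0,0.4],"turn": 0,"jaw": 120},
    {"xyz": [0,0,0.8],"turn": 0,"jaw": 120},
    {"xyz": [0,0,0.9],"turn": 0,"jaw": 120},
    {"xyz": [0,0,0.9],"turn": 0,"jaw": 120},
  ],
)

```text
clock: 7.03
position: [0.4496, 0.1289, 0.0323]
ee_rot: [0.686, 3.062, -0.006]
force: [1.0, -0.1, 0.4]
width: 0.678
```

Call:
arm_command(
  deltas=[
    {"xyz": [0,0,0],"turn": 0,"jaw": 70},
    {"xyz": [0,0,0],"turn": 0,"jaw": 40},
    {"xyz": [0,0,0],"turn": 0,"jaw": 0},
    {"xyz": [0,0,0],"turn": 0,"jaw": 0},
    {"xyz": [0,0,0],"turn": 0,"jaw": 0},
  ],
)

```text
clock: 7.45
position: [0.4496, 0.129, 0.0323]
ee_rot: [0.686, 3.061, -0.005]
force: [-0.2, 0.1, 0.3]
width: 0.967
```

Call:
arm_command(
  deltas=[
    {"xyz": [0,0,-2],"turn": 0,"jaw": 0},
    {"xyz": [0,0,-6],"turn": 0,"jaw": 0},
    {"xyz": [0,0,-10],"turn": 0,"jaw": 0},
    {"xyz": [0,0,-14],"turn": 0,"jaw": 0},
    {"xyz": [0,0,-18],"turn": 0,"jaw": 0},
  ],
)

```text
clock: 7.87
position: [0.4485, 0.1293, 0.2142]
ee_rot: [0.687, 3.061, -0.006]
force: [1.2, 0.4, 0.2]
width: 1.001
```

```bash
python3 - <<'E'
from h import *
plan([(.4875,.357,.24),(.4875,.357,.17),(.4875,.357,.067)],72)
d=get_image("top");crop(d,180,140,400,300,3.6,"pics/t5.png")
E
```

```text
clock 7.87 pos [0.4485 0.1293 0.2142] jaw yaw 64.7 tool tilt [ 0.003  -0.0047 -1.    ] F [1.2 0.4 0.2] w 1.001
delta cm [ 6.19 22.25 -2.67] turn deg -7.3 j7 0.83
(0.4875, 0.357, 0.24) [ 6.19 22.25 -2.67]
(0.4875, 0.357, 0.17) [0.03 0.02 7.  ]
(0.4875, 0.357, 0.067) [ 0.05  0.03 10.3 ]
```

View pics/t5.png

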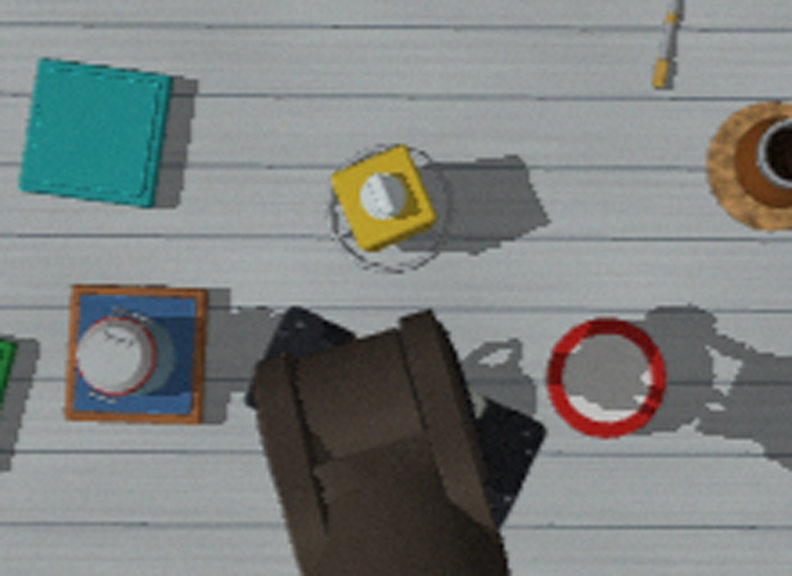

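Call:
arm_command(
  deltas=[
    {"xyz": [1.5,4,-2.7],"turn": 0,"jaw": 0},
    {"xyz": [2.5,8,-2.7],"turn": 0,"jaw": 0},
    {"xyz": [3.5,12,-2.7],"turn": -2,"jaw": 0},
    {"xyz": [4.5,16,-2.7],"turn": -5,"jaw": 0},
    {"xyz": [5.6,20,-2.7],"turn": -7,"jaw": 0},
  ],
)

```text
clock: 8.33
position: [0.4851, 0.3266, 0.2491]
ee_rot: [0.495, 3.09, 0.005]
force: [0.2, 0.2, -0.5]
width: 1.002
```

```bash
python3 - <<'E'
from h import *
plan([(.4875,.357,.24),(.4875,.357,.17),(.4875,.357,.067)],72)
E
```

```text
clock 8.33 pos [0.4851 0.3266 0.2491] jaw yaw 71.8 tool tilt [ 0.0124  0.001  -0.9999] F [ 0.2  0.2 -0.5] w 1.002
delta cm [0.73 2.96 0.92] turn deg -0.2 j7 0.67
(0.4875, 0.357, 0.24) [0.73 2.96 0.92]
(0.4875, 0.357, 0.17) [ 0.08 -0.03  7.  ]
(0.4875, 0.357, 0.067) [ 0.12 -0.05 10.3 ]
```

Call:
arm_command(
  deltas=[
    {"xyz": [0.7,2.5,1],"turn": 0,"jaw": 0},
    {"xyz": [0.7,3,3],"turn": 0,"jaw": 0},
    {"xyz": [0.7,3,5],"turn": 0,"jaw": 0},
    {"xyz": [0.7,3,7],"turn": 0,"jaw": 0},
    {"xyz": [0.7,3,7],"turn": 0,"jaw": 0},
  ],
)

```text
clock: 8.75
position: [0.4865, 0.356, 0.1751]
ee_rot: [0.495, 3.094, -0.004]
force: [-0.9, -0.5, -1.2]
width: 0.999
```

```bash
python3 - <<'E'
from h import *
plan([(.4875,.357,.17),(.4875,.357,.067)],72)
d=get_image("wrist");cv2.imwrite("pics/w6.png",d["frame"][:,:,::-1])
E
```

```text
clock 8.75 pos [0.4865 0.356  0.1751] jaw yaw 71.8 tool tilt [ 0.0074 -0.0036 -1.    ] F [-0.9 -0.5 -1.2] w 0.999
delta cm [-0.06  0.12  0.51] turn deg -0.2 j7 0.66
(0.4875, 0.357, 0.17) [-0.06  0.12  0.51]
(0.4875, 0.357, 0.067) [8.00e-02 1.00e-02 1.03e+01]
```

View pics/w6.png

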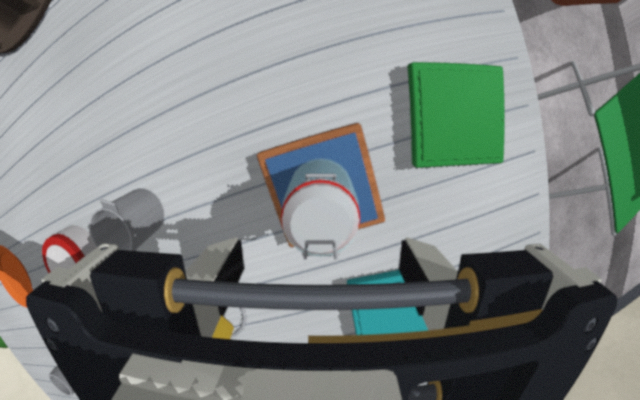

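Call:
arm_command(
  deltas=[
    {"xyz": [0,0.1,2.5],"turn": 0,"jaw": 0},
    {"xyz": [0,0.1,5],"turn": 0,"jaw": 0},
    {"xyz": [0,0.1,7.5],"turn": 0,"jaw": 0},
    {"xyz": [0,0.1,10],"turn": 0,"jaw": 0},
    {"xyz": [0,0.1,10.6],"turn": 0,"jaw": 0},
  ],
  force=30,
)

```text
clock: 9.22
position: [0.4876, 0.3563, 0.0692]
ee_rot: [0.496, 3.095, -0.005]
force: [-1.0, -0.8, -0.6]
width: 0.994
```

Call:
arm_command(
  deltas=[
    {"xyz": [0,0,0],"turn": 0,"jaw": 0},
    {"xyz": [0,0,0],"turn": 0,"jaw": 0},
  ],
)

```text
clock: 9.38
position: [0.4881, 0.3565, 0.0704]
ee_rot: [0.496, 3.095, -0.004]
force: [-0.1, -0.1, -0.2]
width: 0.999
```

```bash
python3 - <<'E'
from h import *
plan([(.4875,.357,.067)],72)
d=get_image("wrist");cv2.imwrite("pics/w7.png",d["frame"][:,:,::-1])
E
```

```text
clock 9.38 pos [0.4881 0.3565 0.0704] jaw yaw 71.8 tool tilt [ 0.007  -0.0037 -1.    ] F [-0.1 -0.1 -0.2] w 0.999
delta cm [0.07 0.03 0.34] turn deg -0.2 j7 0.69
(0.4875, 0.357, 0.067) [0.07 0.03 0.34]
```

View pics/w7.png

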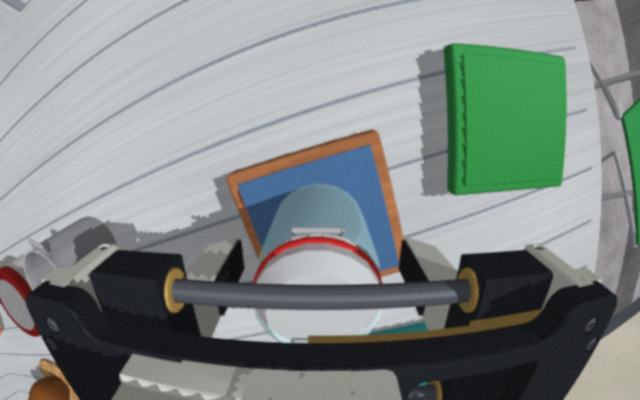

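Call:
arm_command(
  deltas=[
    {"xyz": [0,0,0.3],"turn": 0,"jaw": 50},
    {"xyz": [0,0,0.3],"turn": 0,"jaw": 70},
    {"xyz": [0,0,0.3],"turn": 0,"jaw": 90},
    {"xyz": [0,0,0.3],"turn": 0,"jaw": 110},
    {"xyz": [0,0,0.3],"turn": 0,"jaw": 115},
  ],
  force=30,
)

```text
clock: 9.85
position: [0.4883, 0.3558, 0.0683]
ee_rot: [0.496, 3.094, -0.004]
force: [-2.0, -1.2, 8.3]
width: 0.697
```

Call:
arm_command(
  deltas=[
    {"xyz": [0,0,0],"turn": 0,"jaw": 115},
    {"xyz": [0,0,0],"turn": 0,"jaw": 115},
    {"xyz": [0,0,0],"turn": 0,"jaw": 115},
  ],
)

```text
clock: 10.1
position: [0.4882, 0.3555, 0.0684]
ee_rot: [0.497, 3.094, -0.005]
force: [-0.6, -2.1, 3.3]
width: 0.69
```

Call:
arm_command(
  deltas=[
    {"xyz": [0,0,-0.5],"turn": 0,"jaw": 115},
    {"xyz": [0,0,-1.5],"turn": 0,"jaw": 115},
    {"xyz": [0,0,-3],"turn": 0,"jaw": 115},
    {"xyz": [0,0,-4.5],"turn": 0,"jaw": 115},
    {"xyz": [0,0,-6],"turn": 0,"jaw": 115},
  ],
)

```text
clock: 10.52
position: [0.4877, 0.3559, 0.1295]
ee_rot: [0.497, 3.094, -0.005]
force: [0.6, 0.5, -3.8]
width: 0.692
```

```bash
python3 - <<'E'
from h import *
plan([(.49,.357,.21),(.50,.15,.21),(.5,-.08,.21),(.4625,-.285,.21),(.4625,-.285,.052)],72)
d=get_image("wrist");cv2.imwrite("pics/w8.png",d["frame"][:,:,::-1])
E
```

```text
clock 10.52 pos [0.4877 0.3559 0.1295] jaw yaw 71.8 tool tilt [ 0.0071 -0.0044 -1.    ] F [ 0.6  0.5 -3.8] w 0.692
delta cm [-0.25  0.16 -8.04] turn deg -0.2 j7 0.67
(0.49, 0.357, 0.21) [-0.25  0.16 -8.04]
(0.5, 0.15, 0.21) [ -7.43 -19.35   0.1 ]
(0.5, -0.08, 0.21) [ -7.2  -21.85   0.1 ]
(0.4625, -0.285, 0.21) [ -2.85 -20.64   0.06]
(0.4625, -0.285, 0.052) [ 0.13  0.03 15.8 ]
```

View pics/w8.png

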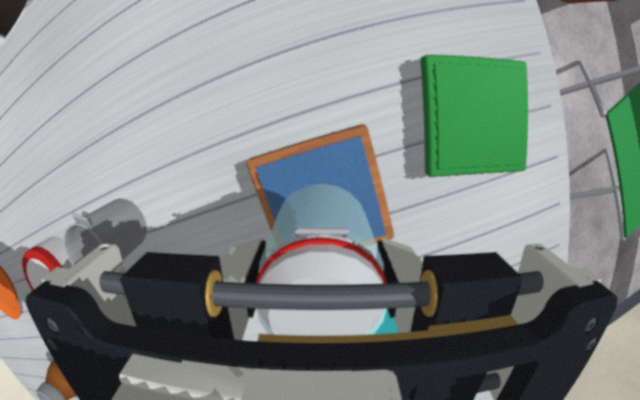

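Call:
arm_command(
  deltas=[
    {"xyz": [0,0,-2],"turn": 0,"jaw": 115},
    {"xyz": [0,0,-4.5],"turn": 0,"jaw": 115},
    {"xyz": [-0.7,-1.5,-7],"turn": 0,"jaw": 115},
    {"xyz": [-1.7,-4.3,-8],"turn": 0,"jaw": 115},
    {"xyz": [-2.8,-7.3,-8],"turn": 0,"jaw": 115},
  ],
)

```text
clock: 10.98
position: [0.4931, 0.2804, 0.2157]
ee_rot: [0.491, 3.089, 0.007]
force: [0.7, 0.3, -3.5]
width: 0.692
```

Call:
arm_command(
  deltas=[
    {"xyz": [-1.1,-3,0],"turn": 0,"jaw": 115},
    {"xyz": [-2.2,-6,0],"turn": 0,"jaw": 115},
    {"xyz": [-3.3,-9,0],"turn": 0,"jaw": 115},
    {"xyz": [-4.4,-12,0],"turn": 0,"jaw": 115},
    {"xyz": [-5.5,-15,0],"turn": 0,"jaw": 115},
  ],
)

```text
clock: 11.4
position: [0.4985, 0.1193, 0.2156]
ee_rot: [0.491, 3.089, 0.008]
force: [1.5, 0.2, -4.5]
width: 0.696
```

Call:
arm_command(
  deltas=[
    {"xyz": [-1,-3,0],"turn": 0,"jaw": 115},
    {"xyz": [-2,-6,0],"turn": 0,"jaw": 115},
    {"xyz": [-3,-9,0],"turn": 0,"jaw": 115},
    {"xyz": [-4,-12,0],"turn": 0,"jaw": 115},
    {"xyz": [-5,-15,0],"turn": 0,"jaw": 115},
  ],
)

```text
clock: 11.82
position: [0.4993, -0.0402, 0.2155]
ee_rot: [0.491, 3.088, 0.008]
force: [1.2, -0.1, -4.1]
width: 0.691
```

```bash
python3 - <<'E'
from h import *
plan([(.48,-.12,.21),(.4625,-.285,.21),(.4625,-.285,.052)],72)
E
```

```text
clock 11.82 pos [ 0.4993 -0.0402  0.2155] jaw yaw 71.9 tool tilt [ 0.0154  0.0029 -0.9999] F [ 1.2 -0.1 -4.1] w 0.691
delta cm [-0.63 -8.18  0.49] turn deg -0.1 j7 1.37
(0.48, -0.12, 0.21) [-0.63 -8.18  0.49]
(0.4625, -0.285, 0.21) [ -3.45 -16.23  -0.07]
(0.4625, -0.285, 0.052) [ 0.22 -0.12 15.8 ]
```

Call:
arm_command(
  deltas=[
    {"xyz": [-0.5,-3,0],"turn": 0,"jaw": 115},
    {"xyz": [-1,-6,0],"turn": 0,"jaw": 115},
    {"xyz": [-1.5,-9,0],"turn": 0,"jaw": 115},
    {"xyz": [-2,-12,0],"turn": 0,"jaw": 115},
    {"xyz": [-2.4,-14,0.3],"turn": 0,"jaw": 115},
  ],
)

```text
clock: 12.23
position: [0.478, -0.1841, 0.2124]
ee_rot: [0.494, 3.086, 0.007]
force: [0.1, -0.7, -4.9]
width: 0.691
```

Call:
arm_command(
  deltas=[
    {"xyz": [-0.5,-3,0],"turn": 0,"jaw": 115},
    {"xyz": [-1,-6,0.2],"turn": 0,"jaw": 115},
    {"xyz": [-1.4,-8.5,0.3],"turn": 0,"jaw": 115},
    {"xyz": [-1.4,-9.5,0.3],"turn": 0,"jaw": 115},
    {"xyz": [-1.4,-9.5,0.3],"turn": 0,"jaw": 115},
  ],
)

```text
clock: 12.65
position: [0.4602, -0.2818, 0.2091]
ee_rot: [0.502, 3.085, 0.004]
force: [0.0, -0.7, -2.7]
width: 0.692
```

```bash
python3 - <<'E'
from h import *
plan([(.4625,-.285,.21),(.4625,-.285,.052)],72)
E
```

```text
clock 12.65 pos [ 0.4602 -0.2818  0.2091] jaw yaw 71.5 tool tilt [ 1.640e-02  2.000e-04 -9.999e-01] F [ 0.  -0.7 -2.7] w 0.692
delta cm [-0.32 -0.24 -0.08] turn deg -0.5 j7 1.92
(0.4625, -0.285, 0.21) [-0.32 -0.24 -0.08]
(0.4625, -0.285, 0.052) [ 0.24 -0.09 15.8 ]
```

Call:
arm_command(
  deltas=[
    {"xyz": [-0.2,-0.3,2.5],"turn": 0,"jaw": 115},
    {"xyz": [-0.2,-0.3,5],"turn": 0,"jaw": 115},
    {"xyz": [-0.1,-0.3,7.5],"turn": 0,"jaw": 115},
    {"xyz": [-0.1,-0.3,10],"turn": 0,"jaw": 115},
    {"xyz": [-0.1,-0.3,11.5],"turn": 0,"jaw": 115},
  ],
)

```text
clock: 13.07
position: [0.4617, -0.2825, 0.0919]
ee_rot: [0.499, 3.088, 0.007]
force: [-0.7, 0.3, -4.2]
width: 0.694
```

Call:
arm_command(
  deltas=[
    {"xyz": [0,0,1],"turn": 0,"jaw": 115},
    {"xyz": [0,0,2],"turn": 0,"jaw": 115},
    {"xyz": [0,0,2.5],"turn": 0,"jaw": 115},
    {"xyz": [0,0,2.5],"turn": 0,"jaw": 115},
    {"xyz": [0,0,2.5],"turn": 0,"jaw": 115},
  ],
)

```text
clock: 13.48
position: [0.4625, -0.2825, 0.0673]
ee_rot: [0.499, 3.087, 0.007]
force: [0.5, 0.4, -3.5]
width: 0.692
```

```bash
python3 - <<'E'
from h import *
plan([(.4625,-.285,.052)],72)
d=get_image("wrist");cv2.imwrite("pics/w9.png",d["frame"][:,:,::-1])
s=get_image("scene");crop(s,240,50,420,180,4.4,"pics/s9.png")
E
```

```text
clock 13.48 pos [ 0.4625 -0.2825  0.0673] jaw yaw 71.6 tool tilt [ 0.015   0.002  -0.9999] F [ 0.5  0.4 -3.5] w 0.692
delta cm [-0.05 -0.24  1.53] turn deg -0.4 j7 2.04
(0.4625, -0.285, 0.052) [-0.05 -0.24  1.53]
```

View pics/w9.png

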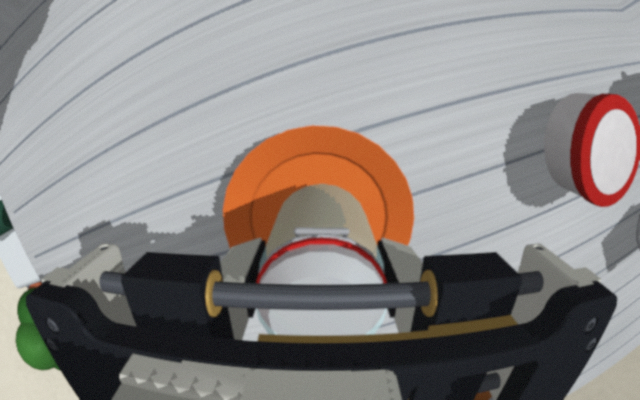

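View pics/s9.png

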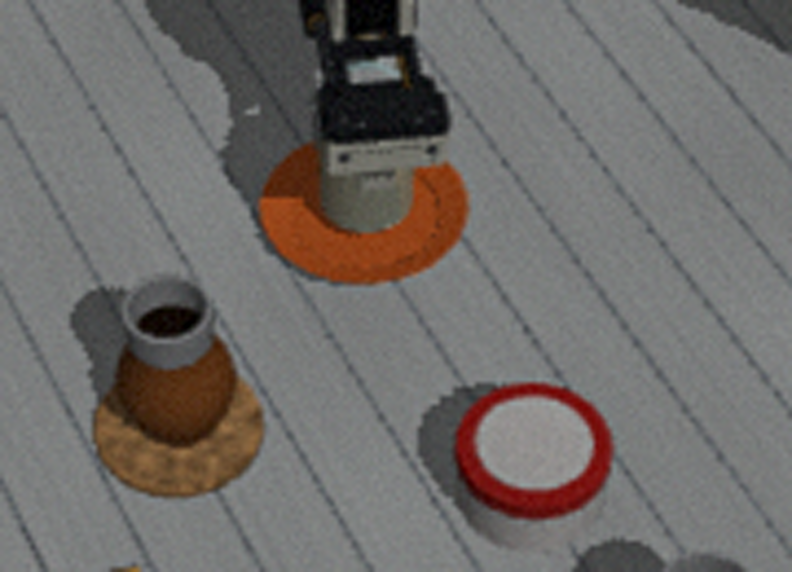

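Call:
arm_command(
  deltas=[
    {"xyz": [-0.1,-0.2,0.6],"turn": 0,"jaw": 115},
    {"xyz": [-0.1,-0.2,1.1],"turn": 0,"jaw": 115},
    {"xyz": [-0.1,-0.2,1.4],"turn": 0,"jaw": 115},
    {"xyz": [-0.1,-0.2,1.5],"turn": 0,"jaw": 115},
    {"xyz": [-0.1,-0.2,1.5],"turn": 0,"jaw": 115},
  ],
)

```text
clock: 14.0
position: [0.4632, -0.2851, 0.0526]
ee_rot: [0.499, 3.086, 0.007]
force: [-0.8, 1.0, -2.5]
width: 0.691
```

Call:
arm_command(
  deltas=[
    {"xyz": [0,0,0],"turn": 0,"jaw": 70},
    {"xyz": [0,0,0],"turn": 0,"jaw": 40},
    {"xyz": [0,0,0],"turn": 0,"jaw": 0},
    {"xyz": [0,0,0],"turn": 0,"jaw": 0},
    {"xyz": [0,0,0],"turn": 0,"jaw": 0},
  ],
)

```text
clock: 14.42
position: [0.4633, -0.2851, 0.0528]
ee_rot: [0.499, 3.086, 0.006]
force: [0.8, 0.3, 0.1]
width: 0.961
```

Call:
arm_command(
  deltas=[
    {"xyz": [0,0,-2],"turn": 0,"jaw": 0},
    {"xyz": [0,0,-5],"turn": 0,"jaw": 0},
    {"xyz": [0,0,-9],"turn": 0,"jaw": 0},
    {"xyz": [0,0,-13],"turn": 0,"jaw": 0},
    {"xyz": [0,0,-16],"turn": 0,"jaw": 0},
  ],
)

```text
clock: 14.83
position: [0.4609, -0.2861, 0.2159]
ee_rot: [0.5, 3.084, 0.005]
force: [1.8, -0.5, -0.4]
width: 1.004
```

```bash
python3 - <<'E'
from h import *
plan([(.49,-.1,.21),(.46,.129,.2),(.4496,.129,.13),(.4496,.129,.033)],65)
E
```

```text
clock 14.83 pos [ 0.4609 -0.2861  0.2159] jaw yaw 71.6 tool tilt [ 1.790e-02  5.000e-04 -9.998e-01] F [ 1.8 -0.5 -0.4] w 1.004
delta cm [ 3.13 18.57  0.65] turn deg 6.6 j7 1.92
(0.49, -0.1, 0.21) [ 3.13 18.57  0.65]
(0.46, 0.129, 0.2) [10.1  20.77  0.96]
(0.4496, 0.129, 0.13) [ 1.1  -0.37  6.98]
(0.4496, 0.129, 0.033) [ 0.16 -0.06  9.7 ]
```

Call:
arm_command(
  deltas=[
    {"xyz": [3.2,19,0.5],"turn": 0,"jaw": 0},
    {"xyz": [3.2,19,0.5],"turn": 0,"jaw": 0},
    {"xyz": [3.2,19,0.5],"turn": 0,"jaw": 0},
    {"xyz": [3.2,19,0.5],"turn": 0,"jaw": 0},
    {"xyz": [3.2,19,0.5],"turn": 0,"jaw": 0},
  ],
)

```text
clock: 15.25
position: [0.491, -0.091, 0.2116]
ee_rot: [0.494, 3.085, 0.008]
force: [0.8, -0.4, 0.0]
width: 0.998
```

Call:
arm_command(
  deltas=[
    {"xyz": [9.5,18,0.5],"turn": 2,"jaw": 0},
    {"xyz": [9.5,18,0.5],"turn": 4,"jaw": 0},
    {"xyz": [9.5,18,0.5],"turn": 7,"jaw": 0},
    {"xyz": [9.5,18,0.5],"turn": 7,"jaw": 0},
    {"xyz": [9.5,18,0.5],"turn": 7,"jaw": 0},
  ],
)

```text
clock: 15.67
position: [0.4564, 0.1115, 0.2067]
ee_rot: [0.683, 3.048, 0.011]
force: [1.3, 0.5, -0.0]
width: 1.003
```

```bash
python3 - <<'E'
from h import *
plan([(.4496,.129,.13),(.4496,.129,.033)],65)
s=get_image("scene");C=cloud(s).reshape(-1,3);d=get_image("top");D=cloud(d).reshape(-1,3)
for c in(C,D):
  for nm,q,zr in(("jar",(.4625,-.285),(.09,.13)),("jug",(.45,.129),(.07,.09))):
    p=c[(np.hypot(c[:,0]-q[0],c[:,1]-q[1])<.06)&(c[:,2]>zr[0])&(c[:,2]<zr[1])]
    if len(p)>5: print(nm,len(p),((p.max(0)+p.min(0))/2).round(4),cv2.minAreaRect(p[:,:2].astype(np.float32)),np.median(p[:,2]))
crop(s,240,50,420,180,4.4,"pics/s10.png")
E
```

```text
clock 15.67 pos [0.4564 0.1115 0.2067] jaw yaw 64.8 tool tilt [ 0.0189  0.0027 -0.9998] F [ 1.3  0.5 -0. ] w 1.003
delta cm [1.48 1.21 7.66] turn deg -0.2 j7 0.87
(0.4496, 0.129, 0.13) [1.48 1.21 7.66]
(0.4496, 0.129, 0.033) [ 0.15 -0.1   9.7 ]
jar 326 [ 0.4644 -0.2802  0.1025] ((0.4649193584918976, -0.2792946994304657), (0.05507296323776245, 0.07009401172399521), 71.82682037353516) 0.10735274624419511
jug 203 [0.4557 0.1292 0.0777] ((0.4554870128631592, 0.12936599552631378), (0.08231540769338608, 0.059797629714012146), 1.3939542770385742) 0.07811749129216183
jar 391 [ 0.4621 -0.2811  0.1044] ((0.4620990753173828, -0.2810484766960144), (0.057302914559841156, 0.07048675417900085), 89.08799743652344) 0.10699728916932827
```

View pics/s10.png

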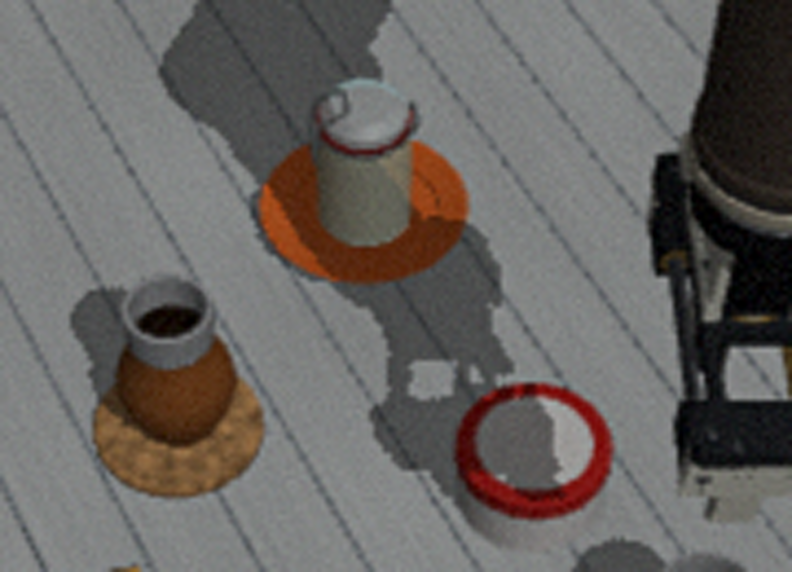

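Call:
arm_command(
  deltas=[
    {"xyz": [1,0.8,1],"turn": 0,"jaw": 0},
    {"xyz": [1.5,1.2,2.5],"turn": 0,"jaw": 0},
    {"xyz": [1.5,1.2,5],"turn": 0,"jaw": 0},
    {"xyz": [1.5,1.2,7],"turn": 0,"jaw": 0},
    {"xyz": [1.5,1.2,7],"turn": 0,"jaw": 0},
  ],
  force=25,
)

```text
clock: 16.18
position: [0.4462, 0.1333, 0.1334]
ee_rot: [0.667, 3.057, 0.008]
force: [-0.8, -0.0, -0.5]
width: 1.005
```

```bash
python3 - <<'E'
from h import *
plan([(.4496,.129,.033)],65)
d=get_image("wrist");cv2.imwrite("pics/w11.png",d["frame"][:,:,::-1])
E
```

```text
clock 16.18 pos [0.4462 0.1333 0.1334] jaw yaw 65.4 tool tilt [ 0.0132  0.0023 -0.9999] F [-0.8 -0.  -0.5] w 1.005
delta cm [-0.38 -0.33 10.05] turn deg 0.4 j7 0.88
(0.4496, 0.129, 0.033) [-0.38 -0.33 10.05]
```

View pics/w11.png

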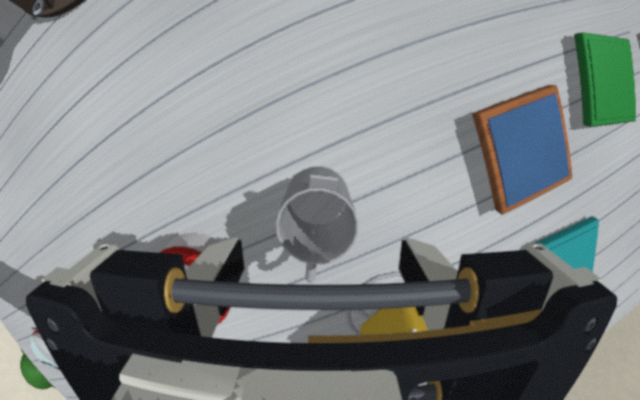

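Call:
arm_command(
  deltas=[
    {"xyz": [-0.3,-0.3,2.5],"turn": 0,"jaw": 0},
    {"xyz": [-0.3,-0.3,5],"turn": 0,"jaw": 0},
    {"xyz": [-0.3,-0.3,7.5],"turn": 0,"jaw": 0},
    {"xyz": [-0.3,-0.3,9.5],"turn": 0,"jaw": 0},
    {"xyz": [-0.3,-0.3,10],"turn": 0,"jaw": 0},
  ],
)

```text
clock: 16.65
position: [0.4497, 0.1291, 0.034]
ee_rot: [0.669, 3.057, 0.007]
force: [-1.9, 1.1, 0.4]
width: 1.003
```

Call:
arm_command(
  deltas=[
    {"xyz": [0,0,0],"turn": 0,"jaw": 50},
    {"xyz": [0,0,0],"turn": 0,"jaw": 70},
    {"xyz": [0,0,0],"turn": 0,"jaw": 90},
    {"xyz": [0,0,0],"turn": 0,"jaw": 110},
    {"xyz": [0,0,0],"turn": 0,"jaw": 120},
  ],
  force=25,
)

```text
clock: 17.07
position: [0.4503, 0.1294, 0.035]
ee_rot: [0.669, 3.056, 0.009]
force: [-0.5, -1.9, 1.6]
width: 0.684
```

Call:
arm_command(
  deltas=[
    {"xyz": [0,0,0],"turn": 0,"jaw": 120},
    {"xyz": [0,0,0],"turn": 0,"jaw": 120},
    {"xyz": [0,0,0],"turn": 0,"jaw": 120},
  ],
)

```text
clock: 17.32
position: [0.4504, 0.1296, 0.0353]
ee_rot: [0.669, 3.056, 0.01]
force: [-1.0, 0.5, -2.4]
width: 0.675
```

Call:
arm_command(
  deltas=[
    {"xyz": [0,0,-0.5],"turn": 0,"jaw": 120},
    {"xyz": [0,0,-2],"turn": 0,"jaw": 120},
    {"xyz": [0,0,-4.5],"turn": 0,"jaw": 120},
    {"xyz": [0,0,-7],"turn": 0,"jaw": 120},
    {"xyz": [0,0,-10],"turn": 0,"jaw": 120},
  ],
)

```text
clock: 17.73
position: [0.448, 0.1288, 0.1359]
ee_rot: [0.669, 3.057, 0.007]
force: [0.4, -0.1, -1.5]
width: 0.674
```

```bash
python3 - <<'E'
from h import *
plan([(.45,.13,.16),(.49,.357,.16),(.49,.357,.057)],65)
d=get_image("wrist");cv2.imwrite("pics/w12.png",d["frame"][:,:,::-1])
E
```

```text
clock 17.73 pos [0.448  0.1288 0.1359] jaw yaw 65.3 tool tilt [ 0.0128  0.0019 -0.9999] F [ 0.4 -0.1 -1.5] w 0.674
delta cm [-0.16  0.21 -2.41] turn deg 0.3 j7 0.90
(0.45, 0.13, 0.16) [-0.16  0.21 -2.41]
(0.49, 0.357, 0.16) [ 5.85 22.29  0.09]
(0.49, 0.357, 0.057) [ 0.11 -0.07 10.3 ]
```

View pics/w12.png

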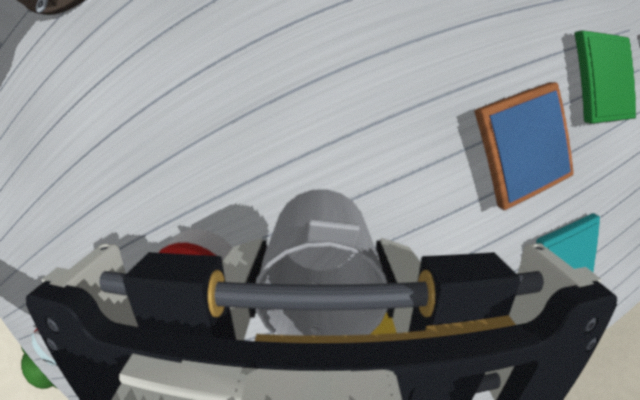

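Call:
arm_command(
  deltas=[
    {"xyz": [0.7,3,-1],"turn": 0,"jaw": 120},
    {"xyz": [1.5,6,-2],"turn": 0,"jaw": 120},
    {"xyz": [2.3,9,-2.4],"turn": 0,"jaw": 120},
    {"xyz": [3.1,12,-2.4],"turn": 0,"jaw": 120},
    {"xyz": [3.9,15,-2.4],"turn": 0,"jaw": 120},
  ],
)

```text
clock: 18.2
position: [0.4778, 0.2835, 0.1671]
ee_rot: [0.669, 3.051, 0.016]
force: [0.3, -0.1, -1.7]
width: 0.675
```

Call:
arm_command(
  deltas=[
    {"xyz": [0.8,3,0],"turn": 0,"jaw": 120},
    {"xyz": [1.4,5.5,0],"turn": 0,"jaw": 120},
    {"xyz": [1.7,7,0],"turn": 0,"jaw": 120},
    {"xyz": [1.7,7,0],"turn": 0,"jaw": 120},
    {"xyz": [1.7,7,0],"turn": 0,"jaw": 120},
  ],
)

```text
clock: 18.62
position: [0.4913, 0.3548, 0.1674]
ee_rot: [0.667, 3.052, 0.015]
force: [0.0, -0.1, -2.7]
width: 0.675
```

```bash
python3 - <<'E'
from h import *
plan([(.4905,.357,.16),(.4905,.357,.08),(.4905,.357,.058)],65)
E
```

```text
clock 18.62 pos [0.4913 0.3548 0.1674] jaw yaw 65.3 tool tilt [ 0.0194  0.0053 -0.9998] F [ 0.  -0.1 -2.7] w 0.675
delta cm [0.18 0.16 0.74] turn deg 0.3 j7 0.57
(0.4905, 0.357, 0.16) [0.18 0.16 0.74]
(0.4905, 0.357, 0.08) [ 0.12 -0.1   8.  ]
(0.4905, 0.357, 0.058) [ 0.03 -0.03  2.2 ]
```

Call:
arm_command(
  deltas=[
    {"xyz": [0.2,0.1,2],"turn": 0,"jaw": 120},
    {"xyz": [0.3,0.1,4],"turn": 0,"jaw": 120},
    {"xyz": [0.3,0.1,6],"turn": 0,"jaw": 120},
    {"xyz": [0.3,0.1,8],"turn": 0,"jaw": 120},
    {"xyz": [0.3,0.1,8.5],"turn": 0,"jaw": 120},
  ],
)

```text
clock: 19.03
position: [0.4891, 0.3546, 0.0797]
ee_rot: [0.67, 3.054, 0.008]
force: [0.0, 0.1, -1.1]
width: 0.671
```

Call:
arm_command(
  deltas=[
    {"xyz": [0,0,0],"turn": 0,"jaw": 120},
  ],
)

```text
clock: 19.12
position: [0.4886, 0.3532, 0.0789]
ee_rot: [0.672, 3.055, 0.005]
force: [0.3, -1.1, -1.2]
width: 0.674
```

```bash
python3 - <<'E'
from h import *
plan([(.4905,.357,.058)],65)
d=get_image("wrist");cv2.imwrite("pics/w13.png",d["frame"][:,:,::-1])
E
```

```text
clock 19.12 pos [0.4886 0.3532 0.0789] jaw yaw 65.2 tool tilt [ 1.440e-02 -2.000e-04 -9.999e-01] F [ 0.3 -1.1 -1.2] w 0.674
delta cm [0.02 0.41 2.09] turn deg 0.2 j7 0.60
(0.4905, 0.357, 0.058) [0.02 0.41 2.09]
```

View pics/w13.png

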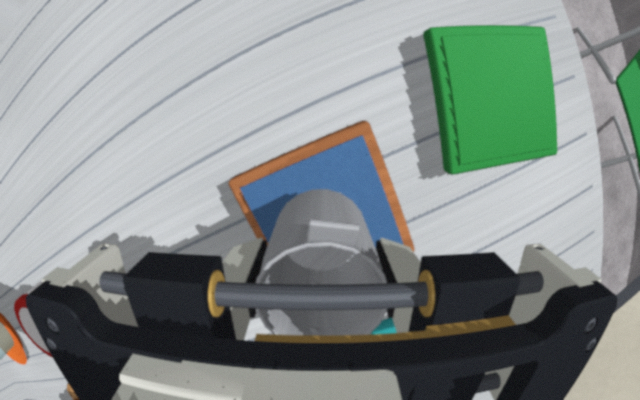

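Call:
arm_command(
  deltas=[
    {"xyz": [0,0.4,0.8],"turn": 0,"jaw": 120},
    {"xyz": [0,0.4,1.4],"turn": 0,"jaw": 120},
    {"xyz": [0,0.4,1.8],"turn": 0,"jaw": 120},
    {"xyz": [0,0.4,2],"turn": 0,"jaw": 120},
    {"xyz": [0,0.4,2],"turn": 0,"jaw": 120},
  ],
)

```text
clock: 19.58
position: [0.4907, 0.3565, 0.0594]
ee_rot: [0.672, 3.054, 0.004]
force: [-0.3, -0.4, -0.3]
width: 0.676
```

Call:
arm_command(
  deltas=[
    {"xyz": [0,0,0.1],"turn": 0,"jaw": 120},
    {"xyz": [0,0,0.1],"turn": 0,"jaw": 120},
  ],
)

```text
clock: 19.75
position: [0.4909, 0.3565, 0.0591]
ee_rot: [0.672, 3.054, 0.005]
force: [-2.0, -1.5, 5.8]
width: 0.676
```

```bash
python3 - <<'E'
from h import *
plan([(.4905,.357,.058)],65)
E
```

```text
clock 19.75 pos [0.4909 0.3565 0.0591] jaw yaw 65.2 tool tilt [ 1.480e-02  1.000e-04 -9.999e-01] F [-2.  -1.5  5.8] w 0.676
delta cm [0.06 0.02 0.11] turn deg 0.2 j7 0.61
(0.4905, 0.357, 0.058) [0.06 0.02 0.11]
```

Contact (5.8 N). Release and rise; next the gourd.

Call:
arm_command(
  deltas=[
    {"xyz": [0,0,0],"turn": 0,"jaw": 70},
    {"xyz": [0,0,0],"turn": 0,"jaw": 40},
    {"xyz": [0,0,0],"turn": 0,"jaw": 0},
    {"xyz": [0,0,0],"turn": 0,"jaw": 0},
    {"xyz": [0,0,0],"turn": 0,"jaw": 0},
  ],
)

```text
clock: 20.17
position: [0.4909, 0.3566, 0.0591]
ee_rot: [0.672, 3.054, 0.005]
force: [-0.4, 0.4, -0.3]
width: 0.965
```

Call:
arm_command(
  deltas=[
    {"xyz": [0,0,-2],"turn": 0,"jaw": 0},
    {"xyz": [0,0,-5],"turn": 0,"jaw": 0},
    {"xyz": [0,0,-9],"turn": 0,"jaw": 0},
    {"xyz": [0,0,-13],"turn": 0,"jaw": 0},
    {"xyz": [0,0,-17],"turn": 0,"jaw": 0},
  ],
)

```text
clock: 20.58
position: [0.4881, 0.3562, 0.2307]
ee_rot: [0.673, 3.054, 0.004]
force: [1.5, 1.5, -0.3]
width: 1.003
```

```bash
python3 - <<'E'
from h import *
plan([(.5,.18,.24),(.53,0,.24),(.648,-.171,.23),(.648,-.171,.09)],65)
s=get_image("scene");crop(s,310,180,480,320,4.6,"pics/s14.png")
C=cloud(s).reshape(-1,3);d=get_image("top");D=cloud(d).reshape(-1,3)
for c in(C,D):
  for nm,q,zr in(("jug",(.49,.357),(.085,.12)),("trivet",(.49,.357),(.019,.029))):
    p=c[(np.hypot(c[:,0]-q[0],c[:,1]-q[1])<.08)&(c[:,2]>zr[0])&(c[:,2]<zr[1])]
    if len(p)>5: print(nm,len(p),((p.max(0)+p.min(0))/2).round(4),cv2.minAreaRect(p[:,:2].astype(np.float32)),np.median(p[:,2]))
E
```

```text
clock 20.58 pos [0.4881 0.3562 0.2307] jaw yaw 65.2 tool tilt [ 1.450e-02 -4.000e-04 -9.999e-01] F [ 1.5  1.5 -0.3] w 1.003
delta cm [ -8.49 -15.48  -0.9 ] turn deg 0.2 j7 0.54
(0.5, 0.18, 0.24) [ -8.49 -15.48  -0.9 ]
(0.53, 0, 0.24) [-10.28 -15.07   0.05]
(0.648, -0.171, 0.23) [-17.88 -10.57   1.18]
(0.648, -0.171, 0.09) [ 0.19 -0.08 14.  ]
jug 370 [0.4985 0.3556 0.0981] ((0.49851489067077637, 0.35586318373680115), (0.06216074526309967, 0.08476735651493073), 89.31710815429688) 0.09747494106527321
trivet 1235 [0.4915 0.3569 0.024 ] ((0.49084144830703735, 0.3568513095378876), (0.11246243864297867, 0.11290963739156723), 88.47393798828125) 0.024449796334716112
jug 54 [0.5211 0.3488 0.097 ] ((0.5138534307479858, 0.3418920040130615), (0.031604621559381485, 0.05075930804014206), 27.37688446044922) 0.09550610842484475
trivet 390 [0.4894 0.3568 0.024 ] ((0.48977917432785034, 0.35764139890670776), (0.1129043847322464, 0.11051660776138306), 87.89752960205078) 0.023620833728932977
```

View pics/s14.png

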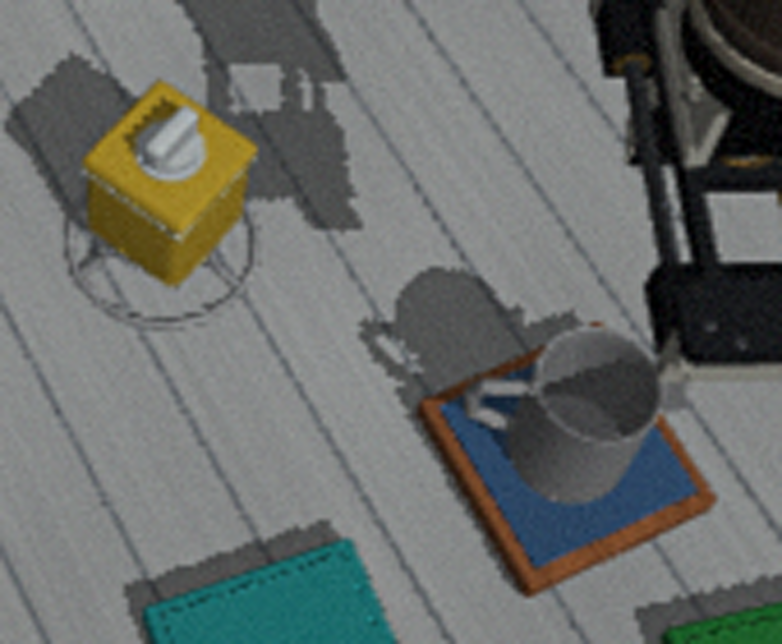

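Call:
arm_command(
  deltas=[
    {"xyz": [-8.5,-15.5,-1],"turn": 0,"jaw": 0},
    {"xyz": [-8.5,-15.5,-1],"turn": 0,"jaw": 0},
    {"xyz": [-8.5,-15.5,-1],"turn": 0,"jaw": 0},
    {"xyz": [-8.5,-15.5,-1],"turn": 0,"jaw": 0},
    {"xyz": [-8.5,-15.5,-1],"turn": 0,"jaw": 0},
  ],
)

```text
clock: 21.1
position: [0.5042, 0.174, 0.2459]
ee_rot: [0.684, 3.043, 0.016]
force: [-0.2, -0.8, 0.6]
width: 1.001
```

Call:
arm_command(
  deltas=[
    {"xyz": [-10.5,-15.5,0],"turn": 6,"jaw": 0},
    {"xyz": [-10.5,-15.5,0],"turn": 12,"jaw": 0},
    {"xyz": [-10.5,-15.5,0],"turn": 18,"jaw": 0},
    {"xyz": [-10.5,-15.5,0],"turn": 24,"jaw": 0},
    {"xyz": [-10.5,-15.5,0],"turn": 30,"jaw": 0},
  ],
)

```text
clock: 21.52
position: [0.5327, -0.0153, 0.2457]
ee_rot: [1.461, 2.759, 0.024]
force: [1.1, -0.9, 0.4]
width: 1.0
```

```bash
python3 - <<'E'
from h import *
plan([(.648,-.171,.23),(.648,-.171,.09)],23)
E
```

```text
clock 21.52 pos [ 0.5327 -0.0153  0.2457] jaw yaw 34.2 tool tilt [ 0.0249  0.0042 -0.9997] F [ 1.1 -0.9  0.4] w 1.000
delta cm [-19.34   0.74   1.79] turn deg 11.2 j7 0.71
(0.648, -0.171, 0.23) [-19.34   0.74   1.79]
(0.648, -0.171, 0.09) [ 0.15 -0.32 14.  ]
```

Call:
arm_command(
  deltas=[
    {"xyz": [-4,0.2,0.4],"turn": 4,"jaw": 0},
    {"xyz": [-8,0.4,0.8],"turn": 8,"jaw": 0},
    {"xyz": [-12,0.6,1.2],"turn": 11,"jaw": 0},
    {"xyz": [-15.5,0.7,1.5],"turn": 11,"jaw": 0},
    {"xyz": [-18.5,0.7,1.8],"turn": 11,"jaw": 0},
  ],
)

```text
clock: 21.93
position: [0.644, -0.1664, 0.229]
ee_rot: [1.72, 2.606, 0.026]
force: [0.7, 0.2, 0.5]
width: 1.002
```

```bash
python3 - <<'E'
from h import *
plan([(.648,-.171,.23),(.648,-.171,.15),(.648,-.171,.09)],23)
E
```

```text
clock 21.93 pos [ 0.644  -0.1664  0.229 ] jaw yaw 23.2 tool tilt [ 0.0246  0.0036 -0.9997] F [0.7 0.2 0.5] w 1.002
delta cm [-0.58  0.19 -0.09] turn deg 0.2 j7 0.87
(0.648, -0.171, 0.23) [-0.58  0.19 -0.09]
(0.648, -0.171, 0.15) [ 0.05 -0.19  8.  ]
(0.648, -0.171, 0.09) [ 0.04 -0.14  6.  ]
```

Call:
arm_command(
  deltas=[
    {"xyz": [-0.5,0,1.5],"turn": 0,"jaw": 0},
    {"xyz": [-0.5,0,3],"turn": 0,"jaw": 0},
    {"xyz": [-0.5,0,5],"turn": 0,"jaw": 0},
    {"xyz": [-0.5,0,7],"turn": 0,"jaw": 0},
    {"xyz": [-0.5,0,7.5],"turn": 0,"jaw": 0},
  ],
)

```text
clock: 22.35
position: [0.6459, -0.1694, 0.1501]
ee_rot: [1.723, 2.611, 0.023]
force: [-0.6, 0.6, -0.3]
width: 1.0
```

Call:
arm_command(
  deltas=[
    {"xyz": [0,0,0],"turn": 0,"jaw": 0},
  ],
)

```text
clock: 22.43
position: [0.6451, -0.1688, 0.1487]
ee_rot: [1.724, 2.613, 0.022]
force: [1.0, -0.4, 0.1]
width: 1.002
```

```bash
python3 - <<'E'
from h import *
plan([(.648,-.171,.15),(.648,-.171,.09)],23)
d=get_image("wrist");cv2.imwrite("pics/w15.png",d["frame"][:,:,::-1])
E
```

```text
clock 22.43 pos [ 0.6451 -0.1688  0.1487] jaw yaw 23.2 tool tilt [ 0.0169  0.0054 -0.9998] F [ 1.  -0.4  0.1] w 1.002
delta cm [-0.32  0.18 -0.13] turn deg 0.2 j7 0.92
(0.648, -0.171, 0.15) [-0.32  0.18 -0.13]
(0.648, -0.171, 0.09) [ 0.01 -0.11  6.  ]
```

View pics/w15.png

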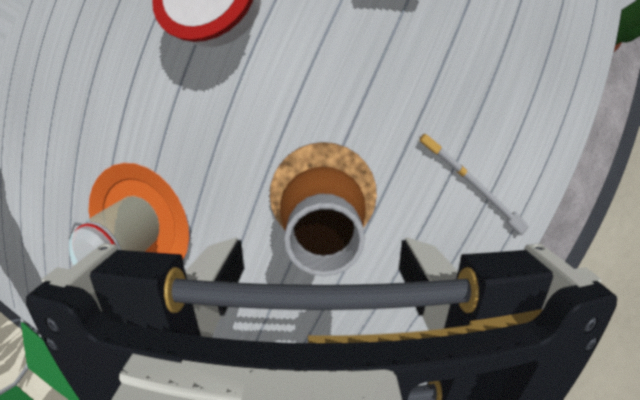

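Call:
arm_command(
  deltas=[
    {"xyz": [-0.3,0.1,2],"turn": 0,"jaw": 0},
    {"xyz": [-0.3,0.1,4],"turn": 0,"jaw": 0},
    {"xyz": [-0.3,0.1,5.5],"turn": 0,"jaw": 0},
    {"xyz": [-0.3,0.1,5.9],"turn": 0,"jaw": 0},
    {"xyz": [-0.3,0.1,5.9],"turn": 0,"jaw": 0},
  ],
  force=20,
)

```text
clock: 22.9
position: [0.6479, -0.1701, 0.0898]
ee_rot: [1.724, 2.614, 0.021]
force: [0.2, -0.2, 0.2]
width: 0.999
```

Call:
arm_command(
  deltas=[
    {"xyz": [0,0,0],"turn": 0,"jaw": 0},
    {"xyz": [0,0,0],"turn": 0,"jaw": 0},
  ],
)

```text
clock: 23.07
position: [0.6488, -0.1704, 0.0915]
ee_rot: [1.723, 2.613, 0.023]
force: [0.4, -0.1, -0.6]
width: 0.997
```

```bash
python3 - <<'E'
from h import *
plan([(.648,-.171,.09)],23)
d=get_image("wrist");cv2.imwrite("pics/w16.png",d["frame"][:,:,::-1])
E
```

```text
clock 23.07 pos [ 0.6488 -0.1704  0.0915] jaw yaw 23.2 tool tilt [ 0.018   0.0055 -0.9998] F [ 0.4 -0.1 -0.6] w 0.997
delta cm [-0.02 -0.1   0.14] turn deg 0.2 j7 0.95
(0.648, -0.171, 0.09) [-0.02 -0.1   0.14]
```

View pics/w16.png

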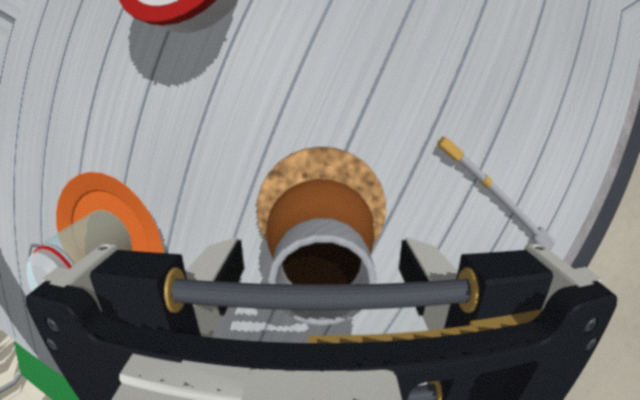

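Call:
arm_command(
  deltas=[
    {"xyz": [0,-0.1,0.1],"turn": 0,"jaw": 60},
    {"xyz": [0,-0.1,0.1],"turn": 0,"jaw": 80},
    {"xyz": [0,-0.1,0.1],"turn": 0,"jaw": 90},
    {"xyz": [0,-0.1,0.1],"turn": 0,"jaw": 100},
    {"xyz": [0,-0.1,0.1],"turn": 0,"jaw": 110},
  ],
  force=20,
)

```text
clock: 23.53
position: [0.6479, -0.1708, 0.0905]
ee_rot: [1.722, 2.613, 0.023]
force: [0.2, 0.2, -1.0]
width: 0.685
```

Call:
arm_command(
  deltas=[
    {"xyz": [0,0,0],"turn": 0,"jaw": 130},
    {"xyz": [0,0,0],"turn": 0,"jaw": 130},
    {"xyz": [0,0,0],"turn": 0,"jaw": 130},
    {"xyz": [0,0,0],"turn": 0,"jaw": 130},
  ],
)

```text
clock: 23.87
position: [0.648, -0.1708, 0.0905]
ee_rot: [1.722, 2.613, 0.023]
force: [-0.0, 0.4, -0.4]
width: 0.599
```

Call:
arm_command(
  deltas=[
    {"xyz": [0,0,-0.5],"turn": 0,"jaw": 130},
    {"xyz": [0,0,-1.5],"turn": 0,"jaw": 130},
    {"xyz": [0,0,-3],"turn": 0,"jaw": 130},
    {"xyz": [0,0,-4.5],"turn": 0,"jaw": 130},
    {"xyz": [0,0,-5],"turn": 0,"jaw": 130},
  ],
)

```text
clock: 24.28
position: [0.648, -0.1718, 0.1434]
ee_rot: [1.721, 2.61, 0.024]
force: [0.9, -0.5, -0.3]
width: 0.599
```

```bash
python3 - <<'E'
from h import *
plan([(.648,-.171,.16),(.605,.0,.16),(.605,0,.082)],23)
d=get_image("wrist");cv2.imwrite("pics/w17.png",d["frame"][:,:,::-1])
E
```

```text
clock 24.28 pos [ 0.648  -0.1718  0.1434] jaw yaw 23.2 tool tilt [ 0.0212  0.0047 -0.9998] F [ 0.9 -0.5 -0.3] w 0.599
delta cm [ 0.06  0.06 -1.66] turn deg 0.2 j7 0.92
(0.648, -0.171, 0.16) [ 0.06  0.06 -1.66]
(0.605, 0.0, 0.16) [ 1.741e+01  2.780e+00 -1.000e-02]
(0.605, 0, 0.082) [ 0.03 -0.17  7.8 ]
```

View pics/w17.png

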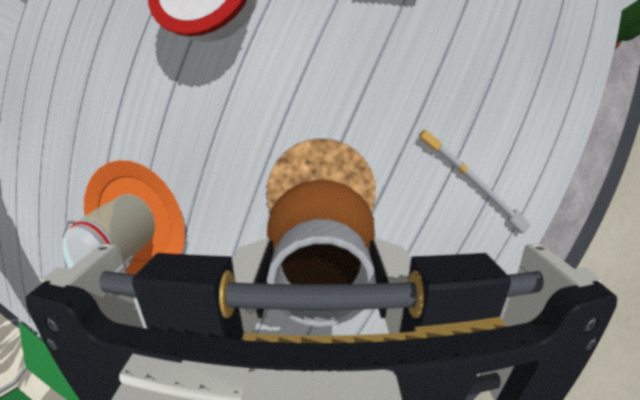

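Call:
arm_command(
  deltas=[
    {"xyz": [2,0.3,-1],"turn": 0,"jaw": 130},
    {"xyz": [4.5,0.7,-1.6],"turn": 0,"jaw": 130},
    {"xyz": [7.5,1.2,-1.6],"turn": 0,"jaw": 130},
    {"xyz": [10.5,1.7,-1.6],"turn": 0,"jaw": 130},
    {"xyz": [13,2.2,-1.6],"turn": 0,"jaw": 130},
  ],
)

```text
clock: 24.75
position: [0.6159, -0.0414, 0.1589]
ee_rot: [1.72, 2.611, 0.025]
force: [0.4, 0.6, -1.1]
width: 0.597
```

Call:
arm_command(
  deltas=[
    {"xyz": [2,0.3,0],"turn": 0,"jaw": 130},
    {"xyz": [3.5,0.5,0],"turn": 0,"jaw": 130},
    {"xyz": [4.2,0.5,0.5],"turn": 0,"jaw": 130},
    {"xyz": [4.2,0.5,2],"turn": 0,"jaw": 130},
    {"xyz": [4.2,0.5,3.5],"turn": 0,"jaw": 130},
  ],
)

```text
clock: 25.17
position: [0.6048, -0.0006, 0.1236]
ee_rot: [1.719, 2.611, 0.026]
force: [-0.7, -1.0, -2.1]
width: 0.596
```

```bash
python3 - <<'E'
from h import *
plan([(.605,0,.0825)],23)
E
```

```text
clock 25.17 pos [ 6.048e-01 -6.000e-04  1.236e-01] jaw yaw 23.3 tool tilt [ 0.0221  0.0056 -0.9997] F [-0.7 -1.  -2.1] w 0.596
delta cm [ 0.06 -0.06  4.11] turn deg 0.3 j7 0.67
(0.605, 0, 0.0825) [ 0.06 -0.06  4.11]
```

Call:
arm_command(
  deltas=[
    {"xyz": [0,0,1],"turn": 0,"jaw": 130},
    {"xyz": [0,0,2],"turn": 0,"jaw": 130},
    {"xyz": [0,0,3],"turn": 0,"jaw": 130},
    {"xyz": [0,0,3.6],"turn": 0,"jaw": 130},
    {"xyz": [0,0,3.8],"turn": 0,"jaw": 130},
  ],
)

```text
clock: 25.58
position: [0.6052, -0.0006, 0.0844]
ee_rot: [1.72, 2.612, 0.025]
force: [0.1, -0.2, -1.9]
width: 0.598
```

Call:
arm_command(
  deltas=[
    {"xyz": [0,0,0.1],"turn": 0,"jaw": 130},
    {"xyz": [0,0,0.2],"turn": 0,"jaw": 130},
  ],
)

```text
clock: 25.75
position: [0.6054, -0.0009, 0.0824]
ee_rot: [1.72, 2.611, 0.025]
force: [-0.3, -0.1, 0.5]
width: 0.599
```

```bash
python3 - <<'E'
from h import *
plan([(.605,0,.0825)],23)
E
```

```text
clock 25.75 pos [ 0.6054 -0.0009  0.0824] jaw yaw 23.2 tool tilt [ 0.0209  0.0052 -0.9998] F [-0.3 -0.1  0.5] w 0.599
delta cm [ 0.1  -0.   -0.01] turn deg 0.2 j7 0.70
(0.605, 0, 0.0825) [ 0.1  -0.   -0.01]
```

Call:
arm_command(
  deltas=[
    {"xyz": [0,0,0],"turn": 0,"jaw": 95},
    {"xyz": [0,0,0],"turn": 0,"jaw": 80},
    {"xyz": [0,0,0],"turn": 0,"jaw": 50},
    {"xyz": [0,0,0],"turn": 0,"jaw": 0},
    {"xyz": [0,0,0],"turn": 0,"jaw": 0},
  ],
)

```text
clock: 26.17
position: [0.6056, -0.0008, 0.0828]
ee_rot: [1.72, 2.611, 0.025]
force: [0.1, -0.3, 0.5]
width: 0.853
```

Call:
arm_command(
  deltas=[
    {"xyz": [0,0,-1],"turn": 0,"jaw": 0},
    {"xyz": [0,0,-3.5],"turn": 0,"jaw": 0},
    {"xyz": [0,0,-7],"turn": 0,"jaw": 0},
    {"xyz": [0,0,-10],"turn": 0,"jaw": 0},
    {"xyz": [0,0,-13],"turn": 0,"jaw": 0},
  ],
)

```text
clock: 26.58
position: [0.6027, -0.0019, 0.2151]
ee_rot: [1.72, 2.61, 0.026]
force: [1.7, 0.4, -0.3]
width: 1.002
```

```bash
python3 - <<'E'
from h import *
plan([(.6137,.1507,.22),(.6137,.1507,.16),(.6137,.1507,.066)],23)
d=get_image("wrist");cv2.imwrite("pics/w18.png",d["frame"][:,:,::-1])
E
```

```text
clock 26.58 pos [ 0.6027 -0.0019  0.2151] jaw yaw 23.2 tool tilt [ 0.0221  0.0051 -0.9997] F [ 1.7  0.4 -0.3] w 1.002
delta cm [13.58  7.04 -0.38] turn deg 0.2 j7 0.61
(0.6137, 0.1507, 0.22) [13.58  7.04 -0.38]
(0.6137, 0.1507, 0.16) [ 0.02 -0.13  6.  ]
(0.6137, 0.1507, 0.066) [ 0.04 -0.21  9.4 ]
```

View pics/w18.png

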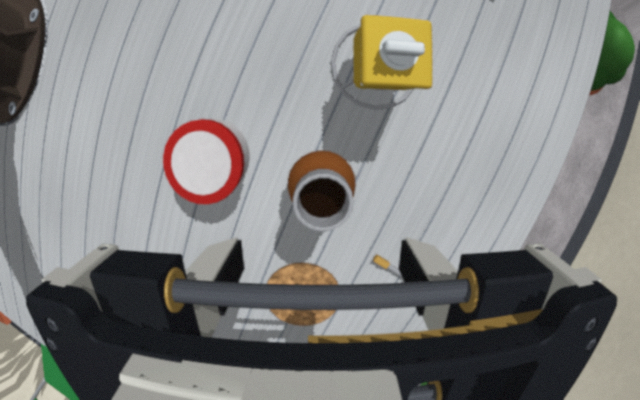

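Call:
arm_command(
  deltas=[
    {"xyz": [4,2,-0.4],"turn": 0,"jaw": 0},
    {"xyz": [7.5,3.8,-0.4],"turn": 0,"jaw": 0},
    {"xyz": [11,5.5,-0.4],"turn": 0,"jaw": 0},
    {"xyz": [13.5,7,0],"turn": 0,"jaw": 0},
    {"xyz": [13.5,7,1],"turn": 0,"jaw": 0},
  ],
  force=25,
)

```text
clock: 27.05
position: [0.6174, 0.1587, 0.2133]
ee_rot: [1.705, 2.614, 0.042]
force: [0.4, 0.7, -0.4]
width: 1.0
```

Call:
arm_command(
  deltas=[
    {"xyz": [0,0,1.5],"turn": 0,"jaw": 0},
    {"xyz": [0,0,3],"turn": 0,"jaw": 0},
    {"xyz": [0,0,4],"turn": 0,"jaw": 0},
    {"xyz": [0,0,4.5],"turn": 0,"jaw": 0},
  ],
)

```text
clock: 27.38
position: [0.6181, 0.1587, 0.1672]
ee_rot: [1.706, 2.614, 0.039]
force: [-0.4, 0.7, -0.5]
width: 0.999
```

```bash
python3 - <<'E'
from h import *
plan([(.6137,.1507,.16),(.6137,.1507,.066)],23)
d=get_image("wrist");cv2.imwrite("pics/w19.png",d["frame"][:,:,::-1])
E
```

```text
clock 27.38 pos [0.6181 0.1587 0.1672] jaw yaw 23.7 tool tilt [ 0.0302  0.0101 -0.9995] F [-0.4  0.7 -0.5] w 0.999
delta cm [-0.55 -0.75  0.69] turn deg 0.7 j7 0.39
(0.6137, 0.1507, 0.16) [-0.55 -0.75  0.69]
(0.6137, 0.1507, 0.066) [ 0.03 -0.3   9.4 ]
```

View pics/w19.png

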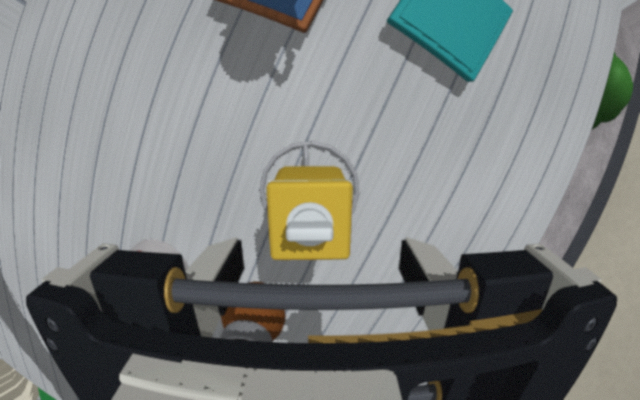

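Call:
arm_command(
  deltas=[
    {"xyz": [-0.5,-0.8,1],"turn": 0,"jaw": 0},
    {"xyz": [-0.5,-0.9,2.5],"turn": 0,"jaw": 0},
    {"xyz": [-0.5,-0.9,3.5],"turn": 0,"jaw": 0},
    {"xyz": [-0.5,-0.9,4],"turn": 0,"jaw": 0},
    {"xyz": [-0.5,-0.9,4],"turn": 0,"jaw": 0},
  ],
)

```text
clock: 27.85
position: [0.6127, 0.1506, 0.1259]
ee_rot: [1.707, 2.615, 0.037]
force: [-0.2, 1.1, -0.7]
width: 1.002
```

```bash
python3 - <<'E'
from h import *
plan([(.6137,.1507,.066)],23)
d=get_image("wrist");cv2.imwrite("pics/w20.png",d["frame"][:,:,::-1])
E
```

```text
clock 27.85 pos [0.6127 0.1506 0.1259] jaw yaw 23.7 tool tilt [ 0.0287  0.0096 -0.9995] F [-0.2  1.1 -0.7] w 1.002
delta cm [-0.02 -0.09  5.99] turn deg 0.7 j7 0.43
(0.6137, 0.1507, 0.066) [-0.02 -0.09  5.99]
```

View pics/w20.png

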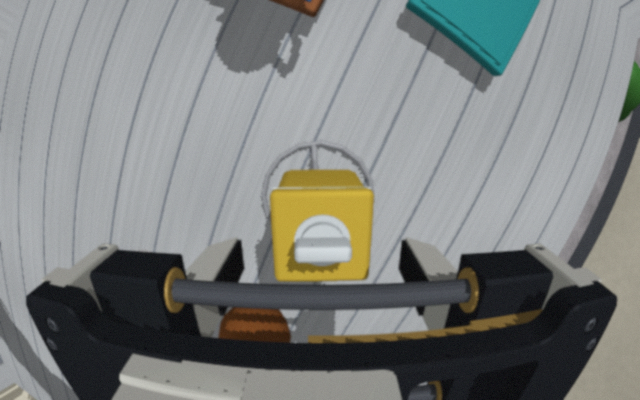

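Call:
arm_command(
  deltas=[
    {"xyz": [0,-0.1,2],"turn": 0,"jaw": 0},
    {"xyz": [0,-0.1,4],"turn": 0,"jaw": 0},
    {"xyz": [0,-0.1,5.5],"turn": 0,"jaw": 0},
    {"xyz": [0,-0.1,5.9],"turn": 0,"jaw": 0},
    {"xyz": [0,-0.1,5.9],"turn": 0,"jaw": 0},
  ],
)

```text
clock: 28.32
position: [0.6138, 0.151, 0.0673]
ee_rot: [1.707, 2.615, 0.037]
force: [0.3, 0.4, 0.2]
width: 1.0
```

Call:
arm_command(
  deltas=[
    {"xyz": [0,0,0],"turn": 0,"jaw": 50},
    {"xyz": [0,0,0],"turn": 0,"jaw": 60},
    {"xyz": [0,0,0],"turn": 0,"jaw": 70},
    {"xyz": [0,0,0],"turn": 0,"jaw": 80},
    {"xyz": [0,0,0],"turn": 0,"jaw": 110},
  ],
  force=25,
)

```text
clock: 28.73
position: [0.6143, 0.1511, 0.0681]
ee_rot: [1.706, 2.614, 0.039]
force: [0.8, -0.4, 3.4]
width: 0.718
```

Call:
arm_command(
  deltas=[
    {"xyz": [0,0,0],"turn": 0,"jaw": 115},
    {"xyz": [0,0,0],"turn": 0,"jaw": 115},
    {"xyz": [0,0,0],"turn": 0,"jaw": 115},
  ],
)

```text
clock: 28.98
position: [0.6143, 0.1512, 0.0681]
ee_rot: [1.706, 2.614, 0.039]
force: [0.3, -0.1, 1.1]
width: 0.717
```

```bash
python3 - <<'E'
from h import *
plan([(.6137,.1507,.066)],23)
d=get_image("wrist");cv2.imwrite("pics/w21.png",d["frame"][:,:,::-1])
E
```

```text
clock 28.98 pos [0.6143 0.1512 0.0681] jaw yaw 23.7 tool tilt [ 0.0299  0.0101 -0.9995] F [ 0.3 -0.1  1.1] w 0.717
delta cm [-0.02 -0.08  0.21] turn deg 0.7 j7 0.47
(0.6137, 0.1507, 0.066) [-0.02 -0.08  0.21]
```

View pics/w21.png

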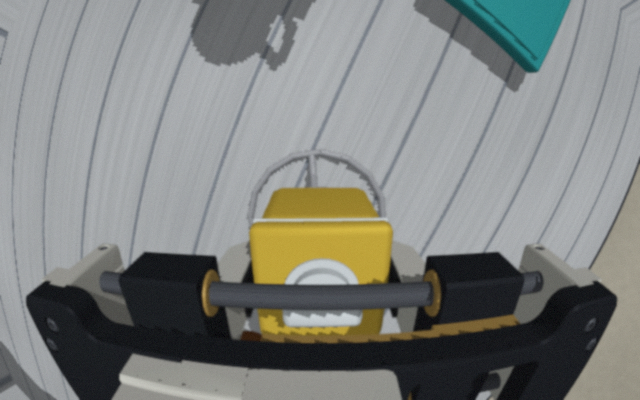

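Call:
arm_command(
  deltas=[
    {"xyz": [0,0,-0.5],"turn": 0,"jaw": 115},
    {"xyz": [0,0,-1.5],"turn": 0,"jaw": 115},
    {"xyz": [0,0,-3],"turn": 0,"jaw": 115},
    {"xyz": [0,0,-4],"turn": 0,"jaw": 115},
    {"xyz": [0,0,-5],"turn": 0,"jaw": 115},
  ],
)

```text
clock: 29.45
position: [0.6131, 0.1506, 0.1196]
ee_rot: [1.706, 2.614, 0.04]
force: [0.0, 0.2, -1.1]
width: 0.711
```

```bash
python3 - <<'E'
from h import *
plan([(.615,.15,.215),(.635,-.01,.215),(.6505,-.172,.215),(.6505,-.172,.06)],23)
d=get_image("wrist");cv2.imwrite("pics/w22.png",d["frame"][:,:,::-1])
s=get_image("scene");crop(s,290,120,450,260,4.4,"pics/s22.png")
E
```

```text
clock 29.45 pos [0.6131 0.1506 0.1196] jaw yaw 23.7 tool tilt [ 0.0308  0.0103 -0.9995] F [ 0.   0.2 -1.1] w 0.711
delta cm [-0.16  0.46 -9.53] turn deg 0.7 j7 0.43
(0.615, 0.15, 0.215) [-0.16  0.46 -9.53]
(0.635, -0.01, 0.215) [-15.45  -4.61  -0.1 ]
(0.6505, -0.172, 0.215) [-15.45  -5.1   -0.12]
(0.6505, -0.172, 0.06) [ 0.05 -0.5  15.49]
```

View pics/w22.png

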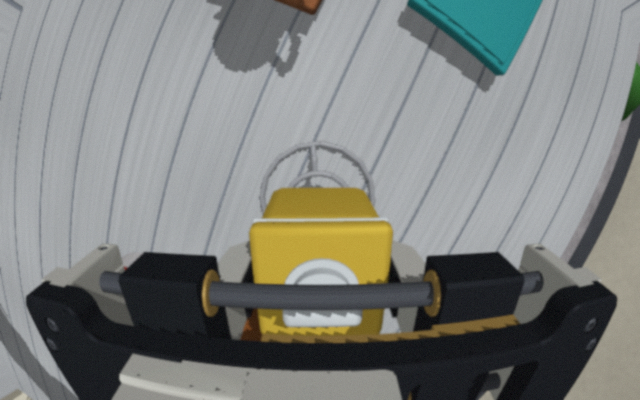

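View pics/s22.png

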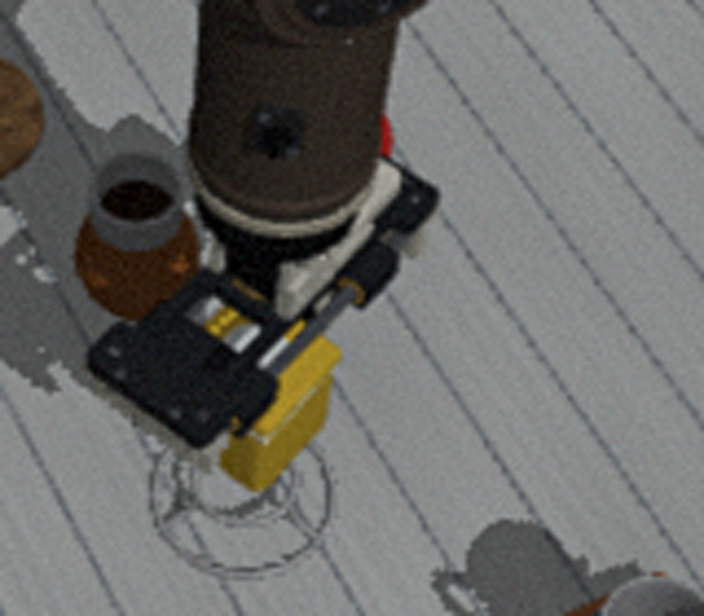

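Call:
arm_command(
  deltas=[
    {"xyz": [0,0.1,-2],"turn": 0,"jaw": 115},
    {"xyz": [0,0.3,-4.5],"turn": 0,"jaw": 115},
    {"xyz": [0,0.4,-7],"turn": 0,"jaw": 115},
    {"xyz": [0,0.4,-9],"turn": 0,"jaw": 115},
    {"xyz": [0,0.4,-9.8],"turn": 0,"jaw": 115},
  ],
)

```text
clock: 29.97
position: [0.6155, 0.1513, 0.221]
ee_rot: [1.704, 2.611, 0.047]
force: [1.0, -0.7, -2.2]
width: 0.714
```

Call:
arm_command(
  deltas=[
    {"xyz": [-2,-0.6,0],"turn": 0,"jaw": 115},
    {"xyz": [-5,-1.5,0],"turn": 0,"jaw": 115},
    {"xyz": [-8,-2.4,0],"turn": 0,"jaw": 115},
    {"xyz": [-11,-3.3,0],"turn": 0,"jaw": 115},
    {"xyz": [-14,-4.2,0],"turn": 0,"jaw": 115},
  ],
)

```text
clock: 30.38
position: [0.6328, 0.0052, 0.2187]
ee_rot: [1.704, 2.612, 0.046]
force: [0.4, -1.0, -1.4]
width: 0.716
```

Call:
arm_command(
  deltas=[
    {"xyz": [-3,-1,0],"turn": 0,"jaw": 115},
    {"xyz": [-6,-2,0],"turn": 0,"jaw": 115},
    {"xyz": [-9,-3,0],"turn": 0,"jaw": 115},
    {"xyz": [-12,-4,0],"turn": 0,"jaw": 115},
    {"xyz": [-14,-4.6,0],"turn": 0,"jaw": 115},
  ],
)

```text
clock: 30.8
position: [0.6461, -0.1454, 0.2163]
ee_rot: [1.708, 2.61, 0.043]
force: [-0.4, 0.3, -1.7]
width: 0.713
```

```bash
python3 - <<'E'
from h import *
plan([(.6505,-.172,.2),(.6505,-.172,.08),(.6505,-.172,.052)],23)
E
```

```text
clock 30.80 pos [ 0.6461 -0.1454  0.2163] jaw yaw 23.6 tool tilt [ 0.0333  0.0109 -0.9994] F [-0.4  0.3 -1.7] w 0.713
delta cm [-2.6  -0.72  1.61] turn deg 0.6 j7 0.87
(0.6505, -0.172, 0.2) [-2.6  -0.72  1.61]
(0.6505, -0.172, 0.08) [ 0.04 -0.42 11.99]
(0.6505, -0.172, 0.052) [ 0.01 -0.1   2.8 ]
```

Call:
arm_command(
  deltas=[
    {"xyz": [-1.5,-0.5,0.5],"turn": 0,"jaw": 115},
    {"xyz": [-2.6,-0.8,1.5],"turn": 0,"jaw": 115},
    {"xyz": [-2.6,-0.9,4],"turn": 0,"jaw": 115},
    {"xyz": [-2.6,-1,6.5],"turn": 0,"jaw": 115},
    {"xyz": [-2.6,-1,8],"turn": 0,"jaw": 115},
  ],
)

```text
clock: 31.22
position: [0.6483, -0.1713, 0.1319]
ee_rot: [1.711, 2.614, 0.041]
force: [-0.4, 0.8, -1.0]
width: 0.713
```

Call:
arm_command(
  deltas=[
    {"xyz": [0,-0.1,2],"turn": 0,"jaw": 115},
    {"xyz": [0,-0.1,4],"turn": 0,"jaw": 115},
    {"xyz": [0,-0.1,5],"turn": 0,"jaw": 115},
    {"xyz": [0,-0.1,5.5],"turn": 0,"jaw": 115},
    {"xyz": [0,-0.1,5.5],"turn": 0,"jaw": 115},
  ],
)

```text
clock: 31.63
position: [0.6484, -0.1704, 0.0754]
ee_rot: [1.711, 2.616, 0.04]
force: [-0.4, -0.3, -1.2]
width: 0.714
```

```bash
python3 - <<'E'
from h import *
plan([(.651,-.172,.052)],23)
d=get_image("wrist");cv2.imwrite("pics/w23.png",d["frame"][:,:,::-1])
s=get_image("scene");crop(s,240,60,400,180,4.8,"pics/s23.png")
E
```

```text
clock 31.63 pos [ 0.6484 -0.1704  0.0754] jaw yaw 23.6 tool tilt [ 0.0269  0.0129 -0.9996] F [-0.4 -0.3 -1.2] w 0.714
delta cm [-0.26  0.1   2.35] turn deg 0.6 j7 0.99
(0.651, -0.172, 0.052) [-0.26  0.1   2.35]
```

View pics/w23.png

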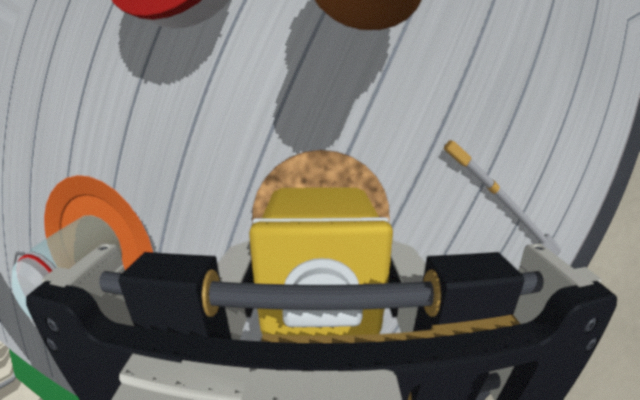

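View pics/s23.png

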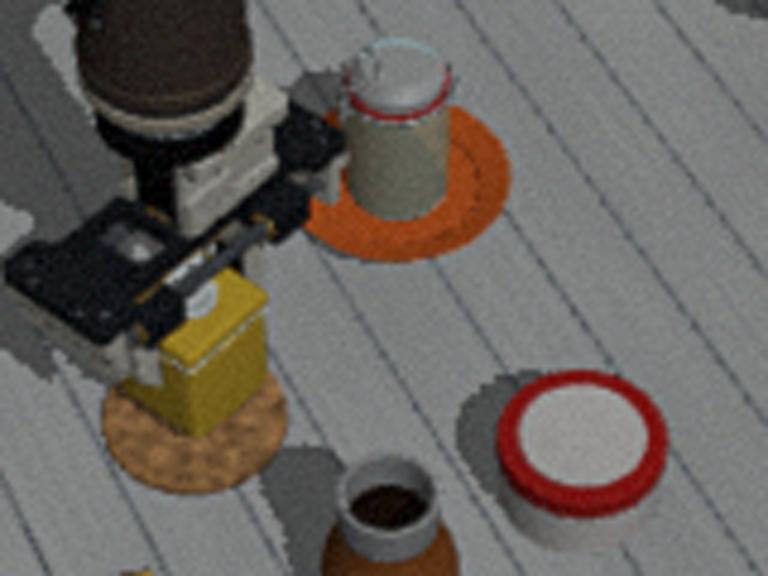

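Call:
arm_command(
  deltas=[
    {"xyz": [-0.2,0.1,0.8],"turn": 0,"jaw": 115},
    {"xyz": [-0.2,0.1,1.5],"turn": 0,"jaw": 115},
    {"xyz": [-0.2,0.1,2],"turn": 0,"jaw": 115},
    {"xyz": [-0.2,0.1,2.2],"turn": 0,"jaw": 115},
    {"xyz": [-0.2,0.1,2.3],"turn": 0,"jaw": 115},
  ],
)

```text
clock: 32.15
position: [0.6516, -0.1721, 0.054]
ee_rot: [1.71, 2.614, 0.041]
force: [0.3, 0.0, -1.0]
width: 0.713
```

Call:
arm_command(
  deltas=[
    {"xyz": [0,0,0.1],"turn": 0,"jaw": 115},
    {"xyz": [0,0,0.1],"turn": 0,"jaw": 115},
  ],
)

```text
clock: 32.32
position: [0.6516, -0.1721, 0.0528]
ee_rot: [1.711, 2.614, 0.041]
force: [-0.5, 1.1, -1.6]
width: 0.716
```

```bash
python3 - <<'E'
from h import *
plan([(.651,-.172,.052)],23)
E
```

```text
clock 32.32 pos [ 0.6516 -0.1721  0.0528] jaw yaw 23.6 tool tilt [ 0.029   0.0124 -0.9995] F [-0.5  1.1 -1.6] w 0.716
delta cm [ 0.03 -0.05  0.08] turn deg 0.6 j7 1.00
(0.651, -0.172, 0.052) [ 0.03 -0.05  0.08]
```

Call:
arm_command(
  deltas=[
    {"xyz": [0,0,0.1],"turn": 0,"jaw": 115},
    {"xyz": [0,0,0.15],"turn": 0,"jaw": 115},
    {"xyz": [0,0,0.15],"turn": 0,"jaw": 115},
  ],
)

```text
clock: 32.57
position: [0.6518, -0.1721, 0.0522]
ee_rot: [1.71, 2.614, 0.042]
force: [-2.4, 1.0, 4.8]
width: 0.718
```

Call:
arm_command(
  deltas=[
    {"xyz": [0,0,0],"turn": 0,"jaw": 60},
    {"xyz": [0,0,0],"turn": 0,"jaw": 40},
    {"xyz": [0,0,0],"turn": 0,"jaw": 0},
    {"xyz": [0,0,0],"turn": 0,"jaw": 0},
    {"xyz": [0,0,0],"turn": 0,"jaw": 0},
  ],
)

```text
clock: 32.98
position: [0.6518, -0.1721, 0.0522]
ee_rot: [1.71, 2.614, 0.042]
force: [0.2, -0.3, -1.4]
width: 0.983
```

Call:
arm_command(
  deltas=[
    {"xyz": [0,0,-1],"turn": 0,"jaw": 0},
    {"xyz": [0,0,-4],"turn": 0,"jaw": 0},
    {"xyz": [0,0,-8],"turn": 0,"jaw": 0},
    {"xyz": [0,0,-12],"turn": 0,"jaw": 0},
    {"xyz": [0,0,-15],"turn": 0,"jaw": 0},
  ],
)

```text
clock: 33.4
position: [0.6477, -0.1749, 0.2062]
ee_rot: [1.71, 2.61, 0.043]
force: [0.5, -0.9, 0.1]
width: 1.001
```

```bash
python3 - <<'E'
from h import *
plan([(.6055,-.001,.21),(.6055,-.001,.14),(.6055,-.001,.083)],23)
s=get_image("scene");crop(s,240,60,400,260,3,"pics/s24.png");np.savez("s24.npz",**s)
C=cloud(s).reshape(-1,3);d=get_image("top");D=cloud(d).reshape(-1,3);np.savez("t24.npz",**d)
for c in(C,D):
  for nm,q,zr in(("gourd",(.605,0),(.1,.12)),("caddy",(.651,-.172),(.08,.095)),("stand",(.6135,.147),(.017,.032)),("ring0",(.6135,.147),(.003,.012))):
    p=c[(np.hypot(c[:,0]-q[0],c[:,1]-q[1])<.07)&(c[:,2]>zr[0])&(c[:,2]<zr[1])]
    if len(p)>5: print(nm,len(p),((p.max(0)+p.min(0))/2).round(4),(p.max(0)-p.min(0)).round(3),np.round(cv2.minEnclosingCircle(p[:,:2].astype(np.float32))[0],4),np.round(cv2.minAreaRect(p[:,:2].astype(np.float32))[0],4),np.median(p[:,2]).round(4))
crop(s,320,190,370,255,9,"pics/s24b.png");crop(d,260,170,320,225,11,"pics/t24.png")
E
```

```text
clock 33.40 pos [ 0.6477 -0.1749  0.2062] jaw yaw 23.6 tool tilt [ 0.0323  0.0114 -0.9994] F [ 0.5 -0.9  0.1] w 1.001
delta cm [17.63  3.09 -0.31] turn deg 0.6 j7 0.92
(0.6055, -0.001, 0.21) [17.63  3.09 -0.31]
(0.6055, -0.001, 0.14) [ 0.02 -0.24  7.  ]
(0.6055, -0.001, 0.083) [ 0.01 -0.19  5.7 ]
gourd 182 [ 0.6077 -0.0026  0.1075] [0.054 0.057 0.014] [ 0.6075 -0.0026] [ 0.6076 -0.0023] 0.1089
caddy 414 [ 0.6523 -0.1714  0.0874] [0.08  0.081 0.015] [ 0.6513 -0.1717] [ 0.6514 -0.1712] 0.0866
stand 144 [0.6154 0.1492 0.0233] [0.064 0.061 0.012] [0.6152 0.1497] [0.6149 0.1497] 0.0245
ring0 526 [0.6137 0.1466 0.0073] [0.136 0.138 0.009] [0.6136 0.1467] [0.6122 0.1481] 0.0045
gourd 89 [ 0.6053 -0.0011  0.1076] [0.052 0.053 0.015] [ 0.606  -0.0016] [ 0.6054 -0.0014] 0.1093
caddy 329 [ 0.6473 -0.1637  0.0872] [0.077 0.065 0.014] [ 0.6483 -0.1681] [ 0.649  -0.1691] 0.0866
stand 104 [0.614  0.1527 0.0243] [0.064 0.063 0.014] [0.6107 0.1527] [0.6136 0.149 ] 0.0225
ring0 410 [0.6129 0.1475 0.0074] [0.137 0.136 0.009] [0.6132 0.1473] [0.612  0.1471] 0.0047
```

View pics/s24.png

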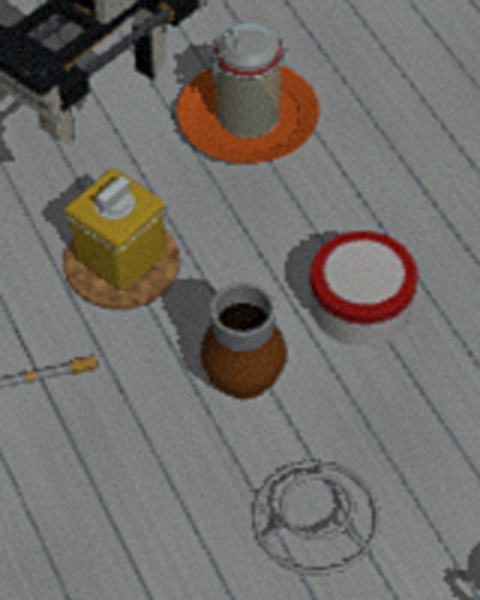

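View pics/s24b.png

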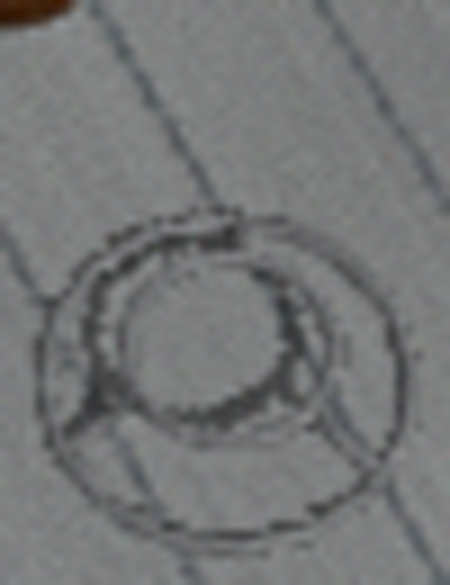

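View pics/t24.png

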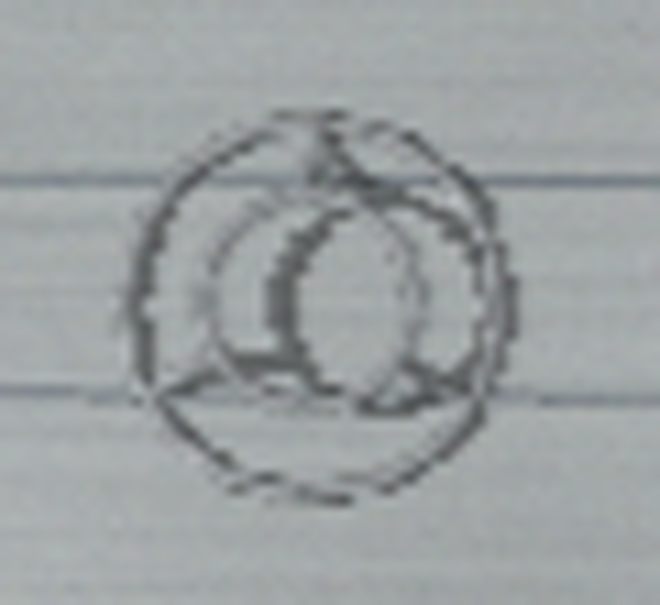

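```bash
python3 - <<'E'
from h import *
d=dict(np.load("t24.npz"));s=dict(np.load("s24.npz"))
T=lambda x,y,z:ray(d,(x+.5)/11-.5+260,(y+.5)/11-.5+170,z)[:2].round(4)
S=lambda x,y,z:ray(s,(x+.5)/9-.5+320,(y+.5)/9-.5+190,z)[:2].round(4)
print("ground",T(325,307,.003),S(222,379,.003));print("upper",T(315,297,.022),S(223,343,.022))
# projected model overlay
th=np.linspace(0,2*np.pi,200)
for nm,D,(x0,y0,x1,y1,k) in(("t",d,(260,170,320,225,11)),("s",s,(320,190,370,255,9))):
    im=cv2.resize(D["frame"][y0:y1,x0:x1,::-1],None,fx=k,fy=k,interpolation=cv2.INTER_CUBIC)
    for r,z,c in((.0265,.0215,(0,0,255)),(.0315,.0215,(0,0,255)),(.0545,.003,(0,255,0))):
        P=proj(D,np.c_[.6135+r*np.cos(th),.1475+r*np.sin(th),np.full(200,z)])
        q=((P-[x0,y0]+.5)*k-.5).round().astype(np.int32); cv2.polylines(im,[q],True,c,1)
    cv2.imwrite(f"pics/ov_{nm}.png",im)
a=cv2.imread("pics/ov_t.png");b=cv2.imread("pics/ov_s.png")
E
```

```text
ground [0.6128 0.1457] [0.6151 0.1472]
upper [0.6138 0.1477] [0.6149 0.146 ]
```

View pics/ov_t.png

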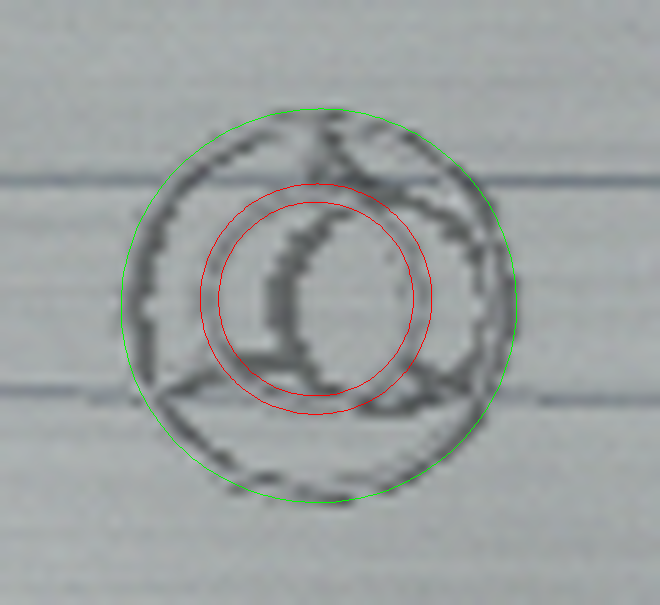

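View pics/ov_s.png

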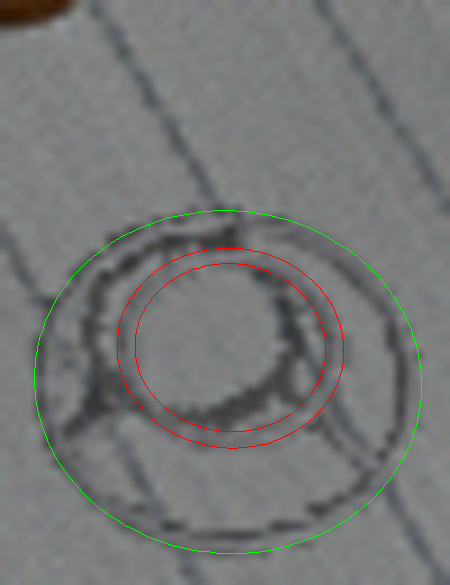

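Call:
arm_command(
  deltas=[
    {"xyz": [4,0.7,-0.4],"turn": 0,"jaw": 0},
    {"xyz": [8,1.4,-0.4],"turn": 0,"jaw": 0},
    {"xyz": [12,2.1,-0.4],"turn": 0,"jaw": 0},
    {"xyz": [15,2.7,-0.4],"turn": 0,"jaw": 0},
    {"xyz": [16.5,3,-0.4],"turn": 0,"jaw": 0},
  ],
  force=20,
)

```text
clock: 33.92
position: [0.6102, -0.0072, 0.2129]
ee_rot: [1.701, 2.611, 0.049]
force: [1.6, 1.5, 0.3]
width: 0.997
```

Call:
arm_command(
  deltas=[
    {"xyz": [0,0,0],"turn": 0,"jaw": 0},
    {"xyz": [0,0,0],"turn": 0,"jaw": 0},
  ],
)

```text
clock: 34.08
position: [0.6099, -0.0056, 0.2129]
ee_rot: [1.697, 2.615, 0.05]
force: [0.7, -0.0, -0.0]
width: 1.0
```

```bash
python3 - <<'E'
from h import *
plan([(.606,-.0015,.14),(.606,-.0015,.083)],23)
d=get_image("wrist");cv2.imwrite("pics/w25.png",d["frame"][:,:,::-1])
E
```

```text
clock 34.08 pos [ 0.6099 -0.0056  0.2129] jaw yaw 24.0 tool tilt [ 0.0375  0.0136 -0.9992] F [ 0.7 -0.  -0. ] w 1.000
delta cm [ 0.56 -0.48  7.27] turn deg 1.0 j7 0.64
(0.606, -0.0015, 0.14) [ 0.56 -0.48  7.27]
(0.606, -0.0015, 0.083) [ 0.02 -0.23  5.7 ]
```

View pics/w25.png

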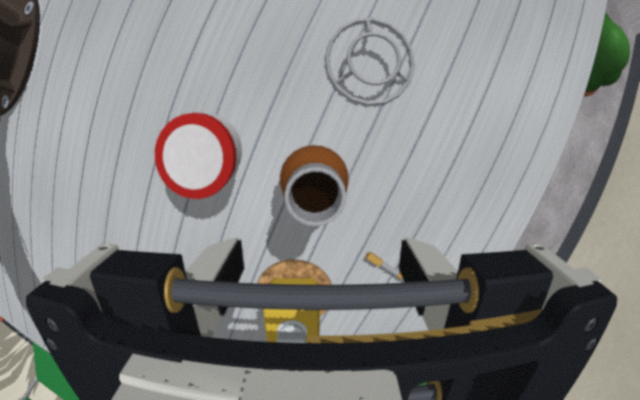

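Call:
arm_command(
  deltas=[
    {"xyz": [0.2,-0.2,0],"turn": 6,"jaw": 0},
    {"xyz": [0.5,-0.5,0],"turn": 12,"jaw": 0},
    {"xyz": [0.5,-0.5,0],"turn": 18,"jaw": 0},
    {"xyz": [0.5,-0.5,0],"turn": 24,"jaw": 0},
    {"xyz": [0.5,-0.5,0],"turn": 30,"jaw": 0},
  ],
)

```text
clock: 34.55
position: [0.6038, -0.0082, 0.213]
ee_rot: [2.333, 2.077, 0.057]
force: [0.3, -0.5, 0.0]
width: 1.004
```

Call:
arm_command(
  deltas=[
    {"xyz": [0,0,0],"turn": 6,"jaw": 0},
    {"xyz": [0,0,0],"turn": 12,"jaw": 0},
    {"xyz": [0,0,0],"turn": 18,"jaw": 0},
    {"xyz": [0,0,0],"turn": 24,"jaw": 0},
    {"xyz": [0,0,0],"turn": 30,"jaw": 0},
  ],
)

```text
clock: 34.97
position: [0.6041, -0.0112, 0.2134]
ee_rot: [2.805, 1.394, 0.062]
force: [0.3, 0.3, 0.4]
width: 1.003
```

Call:
arm_command(
  deltas=[
    {"xyz": [0,0,0],"turn": 6,"jaw": 0},
    {"xyz": [0,0,0],"turn": 12,"jaw": 0},
    {"xyz": [0,0,0],"turn": 18,"jaw": 0},
    {"xyz": [0,0,0],"turn": 24,"jaw": 0},
    {"xyz": [0,0,0],"turn": 27,"jaw": 0},
  ],
)

```text
clock: 35.38
position: [0.6043, -0.014, 0.2136]
ee_rot: [3.064, 0.689, 0.064]
force: [0.5, 0.2, 0.0]
width: 1.003
```

```bash
python3 - <<'E'
from h import *
plan([(.606,-.0015,.21),(.606,-.0015,.14),(.606,-.0015,.083)],-68)
E
```

```text
clock 35.38 pos [ 0.6043 -0.014   0.2136] jaw yaw -64.7 tool tilt [ 0.0397  0.008  -0.9992] F [0.5 0.2 0. ] w 1.003
delta cm [ 0.67 -1.07  0.37] turn deg 3.3 j7 -0.66
(0.606, -0.0015, 0.21) [ 0.67 -1.07  0.37]
(0.606, -0.0015, 0.14) [-0.28 -0.07  6.99]
(0.606, -0.0015, 0.083) [-0.22 -0.06  5.7 ]
```

Call:
arm_command(
  deltas=[
    {"xyz": [0.6,-1,0.5],"turn": 5,"jaw": 0},
    {"xyz": [0.5,-1.1,2],"turn": 5,"jaw": 0},
    {"xyz": [0.5,-1.1,4],"turn": 5,"jaw": 0},
    {"xyz": [0.5,-1.1,6],"turn": 5,"jaw": 0},
    {"xyz": [0.5,-1.1,6.5],"turn": 5,"jaw": 0},
  ],
)

```text
clock: 35.8
position: [0.6056, -0.0035, 0.1463]
ee_rot: [-3.092, -0.551, -0.059]
force: [-1.2, -0.2, -1.0]
width: 0.999
```

Call:
arm_command(
  deltas=[
    {"xyz": [0,0,0],"turn": 0,"jaw": 0},
    {"xyz": [0,0,0],"turn": 0,"jaw": 0},
  ],
)

```text
clock: 35.97
position: [0.6056, -0.0057, 0.1466]
ee_rot: [3.092, 0.546, 0.058]
force: [0.1, -0.2, -1.0]
width: 1.002
```

```bash
python3 - <<'E'
from h import *
plan([(.606,-.0015,.14),(.606,-.0015,.083)],-70)
d=get_image("wrist");cv2.imwrite("pics/w26.png",d["frame"][:,:,::-1])
E
```

```text
clock 35.97 pos [ 0.6056 -0.0057  0.1466] jaw yaw -70.0 tool tilt [ 0.0365  0.0052 -0.9993] F [ 0.1 -0.2 -1. ] w 1.002
delta cm [ 0.15 -0.38  0.67] turn deg 0.0 j7 -0.68
(0.606, -0.0015, 0.14) [ 0.15 -0.38  0.67]
(0.606, -0.0015, 0.083) [-0.21 -0.04  5.7 ]
```

View pics/w26.png

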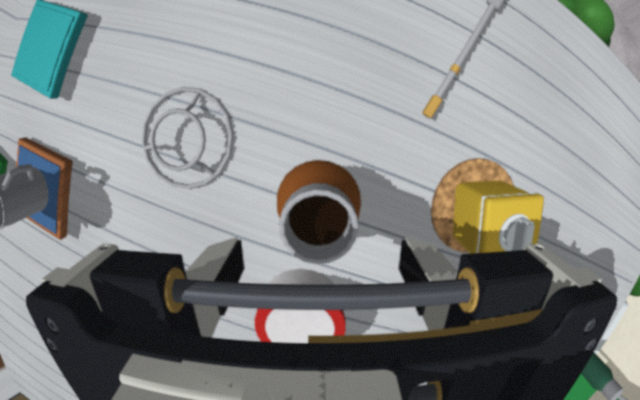

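Call:
arm_command(
  deltas=[
    {"xyz": [0,-0.2,2],"turn": 0,"jaw": 0},
    {"xyz": [0,-0.2,4],"turn": 0,"jaw": 0},
    {"xyz": [0,-0.2,5.5],"turn": 0,"jaw": 0},
    {"xyz": [0,-0.2,6.3],"turn": 0,"jaw": 0},
    {"xyz": [0,-0.2,6.3],"turn": 0,"jaw": 0},
  ],
  force=15,
)

```text
clock: 36.43
position: [0.6072, -0.0031, 0.0832]
ee_rot: [3.092, 0.547, 0.057]
force: [-0.4, -1.1, -0.6]
width: 0.999
```

Call:
arm_command(
  deltas=[
    {"xyz": [0,0,0],"turn": 0,"jaw": 60},
    {"xyz": [0,0,0],"turn": 0,"jaw": 60},
  ],
)

```text
clock: 36.6
position: [0.6077, -0.0034, 0.084]
ee_rot: [3.092, 0.547, 0.058]
force: [-0.1, 0.1, -1.0]
width: 0.9
```

```bash
python3 - <<'E'
from h import *
plan([(.606,-.0015,.083)],-70)
d=get_image("wrist");cv2.imwrite("pics/w27.png",d["frame"][:,:,::-1])
E
```

```text
clock 36.60 pos [ 0.6077 -0.0034  0.084 ] jaw yaw -69.9 tool tilt [ 0.0368  0.0053 -0.9993] F [-0.1  0.1 -1. ] w 0.900
delta cm [-0.1  -0.23  0.1 ] turn deg 0.1 j7 -0.62
(0.606, -0.0015, 0.083) [-0.1  -0.23  0.1 ]
```

View pics/w27.png

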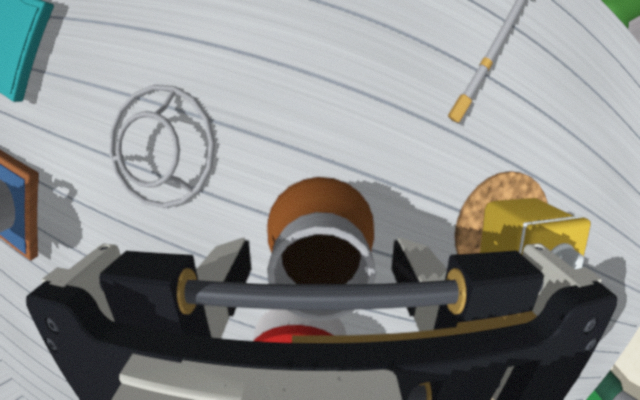

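Call:
arm_command(
  deltas=[
    {"xyz": [0,0,0.1],"turn": 0,"jaw": 80},
    {"xyz": [0,0,0.1],"turn": 0,"jaw": 90},
    {"xyz": [0,0,0.1],"turn": 0,"jaw": 97},
    {"xyz": [0,0,0.1],"turn": 0,"jaw": 102},
    {"xyz": [0,0,0.1],"turn": 0,"jaw": 106},
  ],
  force=15,
)

```text
clock: 37.07
position: [0.6079, -0.0032, 0.0833]
ee_rot: [3.092, 0.547, 0.059]
force: [-0.3, 0.0, 1.0]
width: 0.593
```

Call:
arm_command(
  deltas=[
    {"xyz": [0,0,0],"turn": 0,"jaw": 125},
    {"xyz": [0,0,0],"turn": 0,"jaw": 125},
    {"xyz": [0,0,0],"turn": 0,"jaw": 125},
    {"xyz": [0,0,0],"turn": 0,"jaw": 125},
  ],
  force=18,
)

```text
clock: 37.4
position: [0.6079, -0.0033, 0.0833]
ee_rot: [3.092, 0.547, 0.059]
force: [0.6, 0.0, 0.1]
width: 0.582
```

Call:
arm_command(
  deltas=[
    {"xyz": [0,0,-0.5],"turn": 0,"jaw": 125},
    {"xyz": [0,0,-1.5],"turn": 0,"jaw": 125},
    {"xyz": [0,0,-3],"turn": 0,"jaw": 125},
    {"xyz": [0,0,-4.5],"turn": 0,"jaw": 125},
    {"xyz": [0,0,-6],"turn": 0,"jaw": 125},
  ],
)

```text
clock: 37.82
position: [0.6055, -0.0038, 0.1446]
ee_rot: [3.092, 0.546, 0.059]
force: [-0.1, -0.0, -2.0]
width: 0.591
```

```bash
python3 - <<'E'
from h import *
plan([(.6145,.1475,.145),(.6145,.1475,.0945)],-70)
d=get_image("wrist");cv2.imwrite("pics/w28.png",d["frame"][:,:,::-1])
s=get_image("scene");crop(s,240,60,400,260,3,"pics/s28.png")
E
```

```text
clock 37.82 pos [ 0.6055 -0.0038  0.1446] jaw yaw -70.0 tool tilt [ 0.0373  0.0053 -0.9993] F [-0.1 -0.  -2. ] w 0.591
delta cm [  6.03 -13.91   0.07] turn deg 0.0 j7 -0.69
(0.6145, 0.1475, 0.145) [  6.03 -13.91   0.07]
(0.6145, 0.1475, 0.0945) [-0.19 -0.04  5.05]
```

View pics/s28.png

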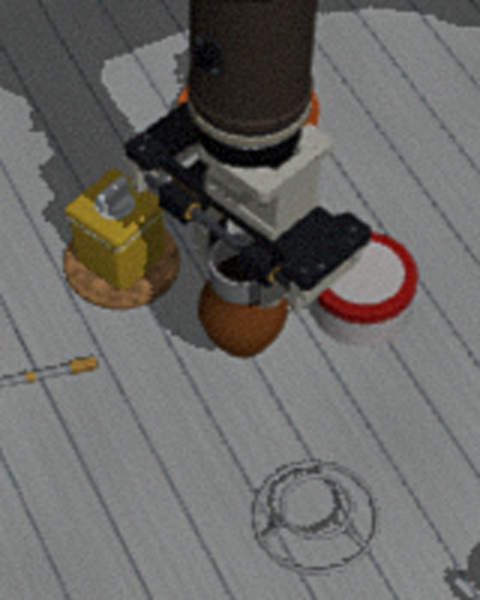

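View pics/w28.png

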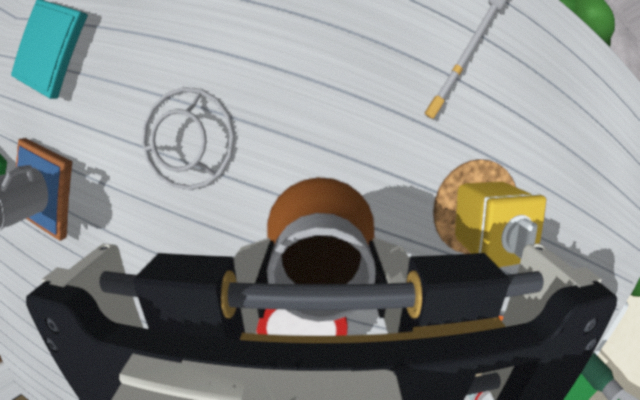

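Call:
arm_command(
  deltas=[
    {"xyz": [0.9,-2,0],"turn": 0,"jaw": 125},
    {"xyz": [2,-4.5,0],"turn": 0,"jaw": 125},
    {"xyz": [3,-7,0],"turn": 0,"jaw": 125},
    {"xyz": [4,-9.5,0],"turn": 0,"jaw": 125},
    {"xyz": [5,-11.5,0],"turn": 0,"jaw": 125},
  ],
)

```text
clock: 38.33
position: [0.6138, 0.1235, 0.1464]
ee_rot: [3.092, 0.548, 0.064]
force: [0.6, -0.6, -2.0]
width: 0.583
```

Call:
arm_command(
  deltas=[
    {"xyz": [0.5,-1,0],"turn": 0,"jaw": 125},
    {"xyz": [0.7,-1.7,0],"turn": 0,"jaw": 125},
    {"xyz": [0.7,-1.7,0],"turn": 0,"jaw": 125},
    {"xyz": [0.7,-1.7,0],"turn": 0,"jaw": 125},
  ],
)

```text
clock: 38.67
position: [0.6143, 0.1405, 0.1465]
ee_rot: [3.091, 0.547, 0.063]
force: [0.0, -1.0, -1.3]
width: 0.583
```

```bash
python3 - <<'E'
from h import *
plan([(.615,.1475,.12),(.615,.1475,.0945)],-70)
E
```

```text
clock 38.67 pos [0.6143 0.1405 0.1465] jaw yaw -69.9 tool tilt [ 0.0399  0.0053 -0.9992] F [ 0.  -1.  -1.3] w 0.583
delta cm [ 0.2  -0.66  2.66] turn deg 0.1 j7 -0.92
(0.615, 0.1475, 0.12) [ 0.2  -0.66  2.66]
(0.615, 0.1475, 0.0945) [-0.1  -0.02  2.55]
```

Call:
arm_command(
  deltas=[
    {"xyz": [0.1,-0.4,0],"turn": 0,"jaw": 125},
    {"xyz": [0.2,-0.7,0.5],"turn": 0,"jaw": 125},
    {"xyz": [0.2,-0.7,1],"turn": 0,"jaw": 125},
    {"xyz": [0.2,-0.7,1.5],"turn": 0,"jaw": 125},
    {"xyz": [0.2,-0.7,1.5],"turn": 0,"jaw": 125},
  ],
)

```text
clock: 39.08
position: [0.6136, 0.1475, 0.1301]
ee_rot: [3.091, 0.546, 0.06]
force: [-0.4, -0.4, -2.2]
width: 0.588
```

```bash
python3 - <<'E'
from h import *
plan([(.615,.1475,.0945)],-70)
d=get_image("wrist");cv2.imwrite("pics/w29.png",d["frame"][:,:,::-1])
s=get_image("scene");crop(s,290,150,410,260,5.4,"pics/s29.png")
d=get_image("top");crop(d,240,150,340,235,7,"pics/t29.png")
E
```

```text
clock 39.08 pos [0.6136 0.1475 0.1301] jaw yaw -70.0 tool tilt [ 0.0381  0.0048 -0.9993] F [-0.4 -0.4 -2.2] w 0.588
delta cm [-0.    0.01  3.57] turn deg 0.0 j7 -0.91
(0.615, 0.1475, 0.0945) [-0.    0.01  3.57]
```

View pics/w29.png

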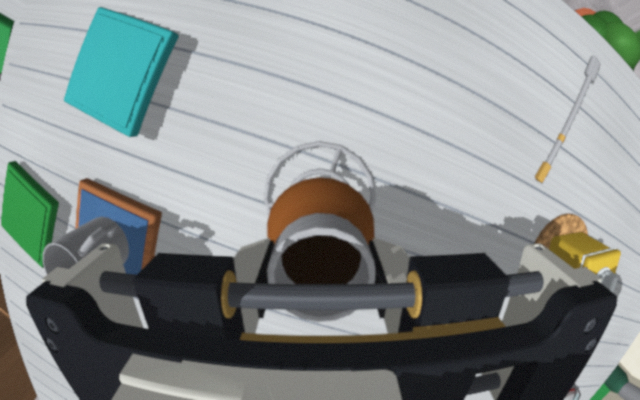

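View pics/s29.png

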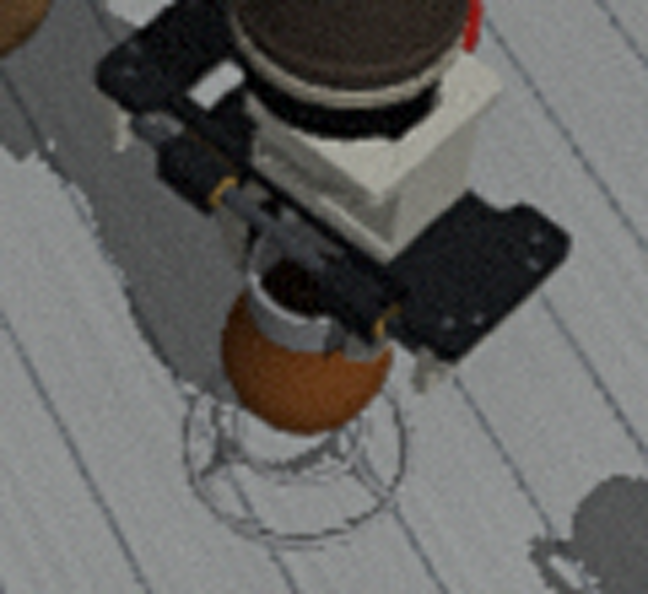

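Call:
arm_command(
  deltas=[
    {"xyz": [-0.1,0,0.6],"turn": 0,"jaw": 125},
    {"xyz": [-0.1,0,1.2],"turn": 0,"jaw": 125},
    {"xyz": [-0.1,0,1.8],"turn": 0,"jaw": 125},
    {"xyz": [-0.1,0,2.2],"turn": 0,"jaw": 125},
    {"xyz": [-0.1,0,2.4],"turn": 0,"jaw": 125},
  ],
)

```text
clock: 39.65
position: [0.6139, 0.1473, 0.1064]
ee_rot: [3.091, 0.546, 0.061]
force: [0.9, -0.1, -2.1]
width: 0.587
```

Call:
arm_command(
  deltas=[
    {"xyz": [0,0,0.3],"turn": 0,"jaw": 125},
    {"xyz": [0,0,0.5],"turn": 0,"jaw": 125},
    {"xyz": [0,0,0.5],"turn": 0,"jaw": 125},
  ],
)

```text
clock: 39.9
position: [0.6139, 0.1473, 0.1009]
ee_rot: [3.091, 0.546, 0.06]
force: [-1.0, 0.2, -1.1]
width: 0.585
```

```bash
python3 - <<'E'
from h import *
plan([(.615,.1475,.0945)],-70)
d=get_image("wrist");cv2.imwrite("pics/w30.png",d["frame"][:,:,::-1])
s=get_image("scene");crop(s,290,150,410,260,5.4,"pics/s30.png")
E
```

```text
clock 39.90 pos [0.6139 0.1473 0.1009] jaw yaw -70.0 tool tilt [ 0.038   0.0045 -0.9993] F [-1.   0.2 -1.1] w 0.585
delta cm [0.08 0.01 0.64] turn deg 0.0 j7 -0.89
(0.615, 0.1475, 0.0945) [0.08 0.01 0.64]
```

View pics/w30.png

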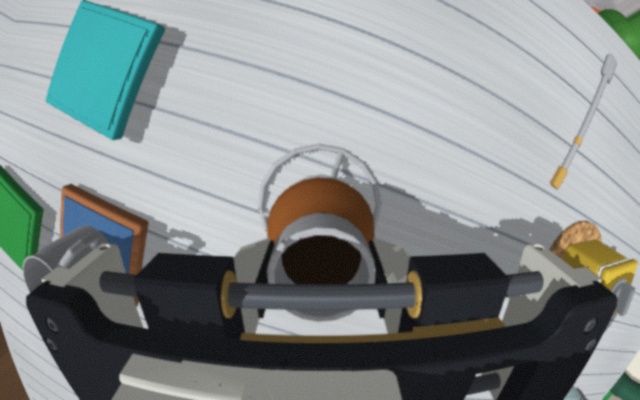

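View pics/s30.png

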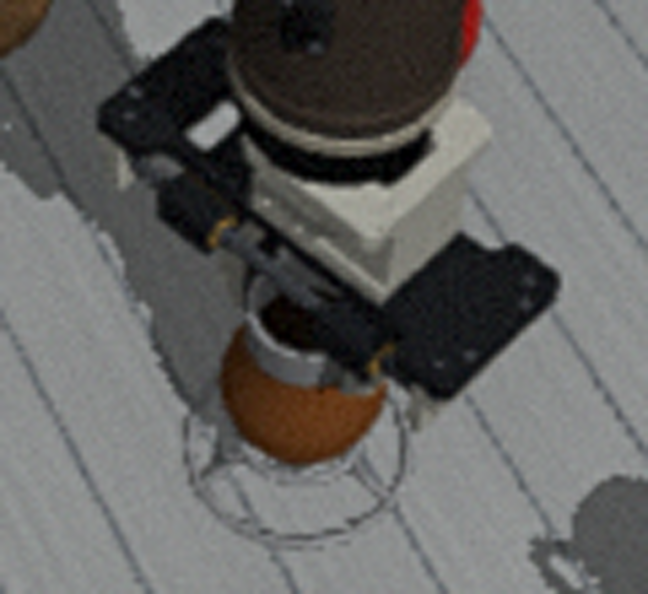

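Call:
arm_command(
  deltas=[
    {"xyz": [-0.1,0,0.2],"turn": 0,"jaw": 125},
    {"xyz": [-0.1,0,0.4],"turn": 0,"jaw": 125},
    {"xyz": [-0.1,0,0.5],"turn": 0,"jaw": 125},
    {"xyz": [-0.1,0,0.5],"turn": 0,"jaw": 125},
  ],
)

```text
clock: 40.33
position: [0.6136, 0.1472, 0.0964]
ee_rot: [3.091, 0.546, 0.062]
force: [0.6, 1.1, -0.6]
width: 0.583
```

Call:
arm_command(
  deltas=[
    {"xyz": [0,0,0.1],"turn": 0,"jaw": 125},
    {"xyz": [0,0,0.1],"turn": 0,"jaw": 125},
  ],
)

```text
clock: 40.5
position: [0.614, 0.1475, 0.0955]
ee_rot: [3.091, 0.547, 0.063]
force: [0.1, 1.5, 0.2]
width: 0.584
```

```bash
python3 - <<'E'
from h import *
plan([(.615,.1475,.0945)],-70)
E
```

```text
clock 40.50 pos [0.614  0.1475 0.0955] jaw yaw -69.9 tool tilt [ 0.0396  0.0053 -0.9992] F [0.1 1.5 0.2] w 0.584
delta cm [0.09 0.03 0.11] turn deg 0.1 j7 -0.88
(0.615, 0.1475, 0.0945) [0.09 0.03 0.11]
```

Call:
arm_command(
  deltas=[
    {"xyz": [0,0,0.1],"turn": 0,"jaw": 125},
    {"xyz": [0,0,0.1],"turn": 0,"jaw": 125},
  ],
)

```text
clock: 40.67
position: [0.6144, 0.1478, 0.0948]
ee_rot: [3.092, 0.547, 0.064]
force: [0.2, 0.8, 3.0]
width: 0.581
```

Call:
arm_command(
  deltas=[
    {"xyz": [0,0,0],"turn": 0,"jaw": 98},
    {"xyz": [0,0,0],"turn": 0,"jaw": 90},
    {"xyz": [0,0,0],"turn": 0,"jaw": 70},
    {"xyz": [0,0,0],"turn": 0,"jaw": 40},
    {"xyz": [0,0,0],"turn": 0,"jaw": 0},
  ],
)

```text
clock: 41.08
position: [0.6143, 0.1476, 0.0947]
ee_rot: [3.091, 0.547, 0.063]
force: [-0.1, -0.2, 0.4]
width: 0.816
```

Call:
arm_command(
  deltas=[
    {"xyz": [0,0,0],"turn": 0,"jaw": 0},
    {"xyz": [0,0,-1],"turn": 0,"jaw": 0},
    {"xyz": [0,0,-4],"turn": 0,"jaw": 0},
    {"xyz": [0,0,-8],"turn": 0,"jaw": 0},
    {"xyz": [0,0,-12],"turn": 0,"jaw": 0},
  ],
)

```text
clock: 41.5
position: [0.6087, 0.1464, 0.216]
ee_rot: [3.091, 0.546, 0.061]
force: [1.9, -0.1, 0.2]
width: 0.997
```

Call:
arm_command(
  deltas=[
    {"xyz": [3,0,-2],"turn": 0,"jaw": 0},
    {"xyz": [6,0,-4],"turn": 0,"jaw": 0},
    {"xyz": [10,0,-6],"turn": 0,"jaw": 0},
    {"xyz": [13,0,-7],"turn": 0,"jaw": 0},
    {"xyz": [16,0,-8],"turn": 0,"jaw": 0},
  ],
)

```text
clock: 41.92
position: [0.757, 0.2017, 0.3043]
ee_rot: [3.09, 0.547, 0.063]
force: [1.4, -0.1, 1.1]
width: 0.996
```

```bash
python3 - <<'E'
from h import *
plan([(.46,.05,.35)],-70)
s=get_image("scene");cv2.imwrite("pics/s31.png",s["frame"][:,:,::-1]);np.savez("s31.npz",**s)
crop(s,290,150,410,260,5.4,"pics/s31b.png")
d=get_image("top");cv2.imwrite("pics/t31.png",d["frame"][:,:,::-1]);np.savez("t31.npz",**d)
for n,c in(("s",cloud(s).reshape(-1,3)),("t",cloud(d).reshape(-1,3))):
  for nm,q,zr in(("gourd",(.614,.1475),(.1,.13)),("caddy",(.651,-.172),(.08,.095)),("jar",(.4625,-.283),(.09,.13)),("jug",(.49,.357),(.09,.115)),("tin",(.472,-.029),(.04,.06))):
    p=c[(np.hypot(c[:,0]-q[0],c[:,1]-q[1])<.075)&(c[:,2]>zr[0])&(c[:,2]<zr[1])]
    if len(p)>5: print(n,nm,len(p),((p.max(0)+p.min(0))/2)[:2].round(4),(p.max(0)-p.min(0)).round(3),np.round(cv2.minEnclosingCircle(p[:,:2].astype(np.float32))[0],4),np.round(cv2.minAreaRect(p[:,:2].astype(np.float32))[0],4),np.median(p[:,2]).round(4))
E
```

```text
clock 41.92 pos [0.757  0.2017 0.3043] jaw yaw -69.9 tool tilt [ 0.0401  0.0041 -0.9992] F [ 1.4 -0.1  1.1] w 0.996
delta cm [-32.91   4.1   -5.82] turn deg 0.1 j7 -1.14
(0.46, 0.05, 0.35) [-32.91   4.1   -5.82]
s gourd 238 [0.6144 0.1528] [0.055 0.049 0.028] [0.6146 0.1509] [0.6124 0.1561] 0.1115
s caddy 7 [ 0.6905 -0.1868] [0.006 0.009 0.006] [ 0.6905 -0.1868] [ 0.6902 -0.1867] 0.0846
s jug 322 [0.496  0.3564] [0.087 0.062 0.02 ] [0.4965 0.35  ] [0.4931 0.3522] 0.1002
s tin 872 [ 0.4734 -0.0299] [0.097 0.098 0.017] [ 0.4734 -0.029 ] [ 0.4736 -0.0291] 0.0513
t gourd 162 [0.6133 0.1495] [0.054 0.051 0.028] [0.6135 0.1501] [0.6133 0.1495] 0.1158
t caddy 436 [ 0.6495 -0.1725] [0.082 0.079 0.015] [ 0.6495 -0.1731] [ 0.6501 -0.1715] 0.0859
t jar 384 [ 0.462  -0.2817] [0.07  0.058 0.027] [ 0.4621 -0.2829] [ 0.4629 -0.2826] 0.1073
t tin 860 [ 0.4721 -0.0293] [0.096 0.094 0.018] [ 0.4718 -0.0288] [ 0.4721 -0.0293] 0.0507
```

View pics/s31.png

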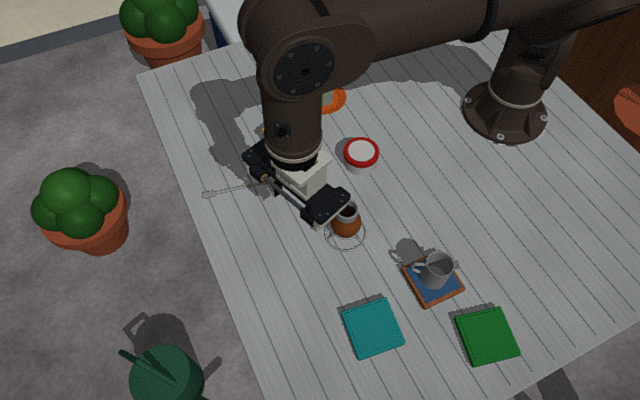

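View pics/s31b.png

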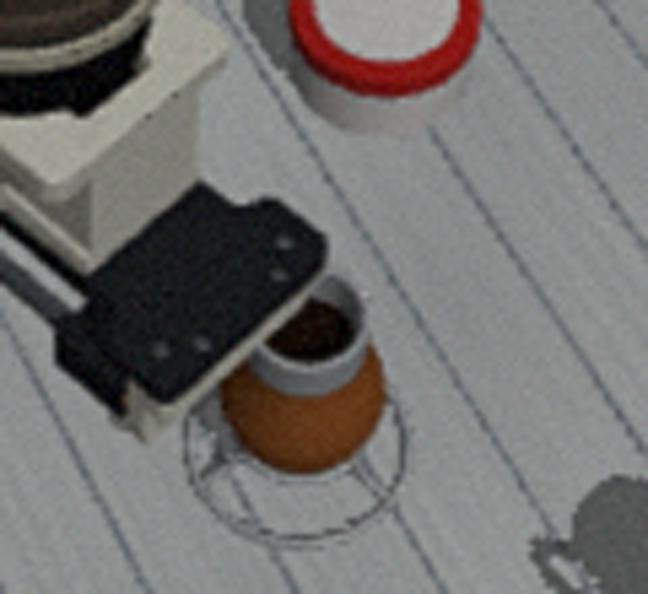

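View pics/t31.png

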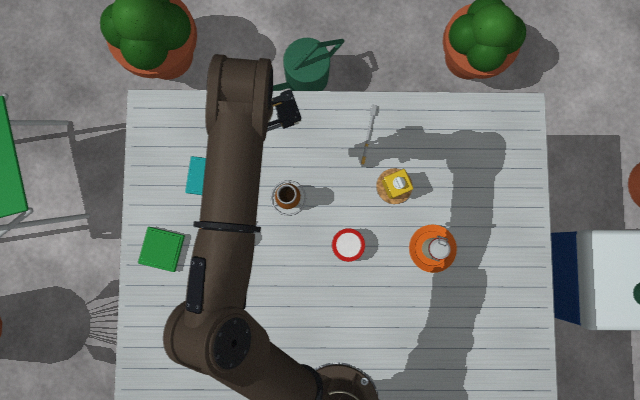

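```bash
python3 - <<'E'
from h import *
from scipy.optimize import least_squares
for n in("s31","t31"):
    D=dict(np.load(n+".npz"));c=cloud(D).reshape(-1,3)
    p=c[np.hypot(c[:,0]-.614,c[:,1]-.149)<.032]; p=p[(p[:,2]>.08)&(p[:,2]<.15)]
    print(n,"gourd z pct",np.percentile(p[:,2],[50,75,90,95,99]).round(4))
    t=p[p[:,2]>.116]; A=np.c_[t[:,:2]-t[:,:2].mean(0),np.ones(len(t))]; print(len(t),np.linalg.lstsq(A,t[:,2],rcond=None)[0].round(3))
    for nm,q,zr,z0 in(("jar",(.463,-.283),(.09,.125),.112),("caddy",(.651,-.172),(.08,.092),.086),("jug",(.49,.357),(.09,.115),.104)):
        t=c[(np.hypot(c[:,0]-q[0],c[:,1]-q[1])<.045)&(c[:,2]>zr[0])&(c[:,2]<zr[1])]
        if len(t)>20: print(nm,len(t),"z pct",np.percentile(t[:,2],[10,50,90,97]).round(4),"expected top",z0)
# fit jug rim circle from scene: points near top
D=dict(np.load("s31.npz"));c=cloud(D).reshape(-1,3)
t=c[(np.hypot(c[:,0]-.49,c[:,1]-.357)<.038)&(c[:,2]>.099)&(c[:,2]<.11)]
f=least_squares(lambda v:np.hypot(t[:,0]-v[0],t[:,1]-v[1])-.030,[.49,.357],loss="soft_l1",f_scale=.002);print("jug rim",len(t),f.x.round(4))
E
```

```text
s31 gourd z pct [0.1001 0.1116 0.1214 0.1224 0.125 ]
94 [-0.025 -0.003  0.121]
jug 300 z pct [0.0925 0.101  0.1068 0.1078] expected top 0.104
t31 gourd z pct [0.0997 0.1144 0.1224 0.1245 0.1267]
80 [0.016 0.01  0.122]
jar 384 z pct [0.0977 0.1073 0.112  0.1145] expected top 0.112
caddy 412 z pct [0.0823 0.0857 0.0898 0.0913] expected top 0.086
jug rim 171 [0.4906 0.3578]
```

Call:
arm_command(
  deltas=[
    {"xyz": [0,0,0],"turn": 0,"jaw": 0},
    {"xyz": [0,0,0],"turn": 0,"jaw": 0},
    {"xyz": [0,0,0],"turn": 0,"jaw": 0},
    {"xyz": [0,0,0],"turn": 0,"jaw": 0},
  ],
)

```text
clock: 42.35
position: [0.7583, 0.202, 0.3036]
ee_rot: [3.089, 0.548, 0.065]
force: [0.1, -0.7, -0.2]
width: 0.998
```

```bash
python3 - <<'E'
from cell import observe,sign_off
o=observe();print(o["position"],o["force"],abs(o["dq"]).max(),o["clock"])
print(sign_off())
E
```

```text
[0.75826564 0.20201332 0.30364133] [ 0.05772567 -0.68022642 -0.22879735] 0.003078251247870488 42.35
the job is handed in; nothing more can be done
None
```

All four things are on their own places and the job was handed in at about 42 s on the robot's clock. I parked the jug and moved the jar to the plate and the jug to the trivet. I then parked the gourd and moved the caddy to the mat and the gourd into the stand.

Last checks from the top and scene cameras before handing in:
- **Gourd:** its collar was about 2–3 mm from the stand's centre. The underside works out at about 12 mm above the table, with a lean of roughly 0.03 rad.
- **Jar, caddy and jug:** the jar was about 2–3 mm from its place's centre, and the caddy and jug about 1–2 mm. All three looked upright at the right height.
- **Bystanders:** the tin measured within 1–2 mm of its start. The bombilla was judged only by eye and looked unmoved.
- **Arm:** it was clear of everything and still, with about 0.7 N of noise on the wrist reading.

- **Limits of the checks:** at the end the arm blocked the scene camera's view of the jar and most of the caddy, and the top camera's view of the jug. Each was therefore measured from one camera only. Where both cameras saw the same thing they differed by 2–3 mm, usually along x.
- **Tool tilt:** the tool's tilt drifted to about 0.04 rad over the run. I turned the jaws a quarter turn before the last gourd grasp so that it was not passed on to the gourd.

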